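# Stack the wheel sets on their assembly stands

### The arm

A 6-joint arm with a two-finger parallel gripper is mounted at the origin on the work surface. World frame = base frame: x ahead of the robot, y to its left, z up, the work surface at z = 0. Lengths are in mm, angles in degrees, forces in N, time in s.
With the tool pointing down it reaches from about 350 to 850 mm from the base axis. Payload 8.1 kg.
Tool frame: the origin (TCP) lies midway between the tips of the shut fingers; the grasp point (between the pads) lies 19 mm behind it; x points along the fingers, z is the direction in which the jaws open and shut, and the axes are right-handed (so a half turn about x gives the same grasp; the last joint's range is limited). The gripper opens to 85 mm and grips with 20 to 120 N. Pads are 22 mm wide; open, the fingers measure 114 mm over their backs; the gripper's body (76 mm by 85 mm) begins 54 mm behind the grasp point. The pads swing forward as they close: fully open they stand 13 mm farther back than shut.
Start: joints at [-69.58, 7.471, 85.268, -0, 87.261, -4.893], TCP at [256.56, -542.385, 204.392] pointing down, gripper open.
Joint ranges: [-169.43, 169.43], [-51.17, 129.36], [1.28, 143.12], [-76.62, 256.62], [0, 156.53], [-152.29, 152.29]. Speed limits (degrees/s): [136.94, 136.94, 159.86, 180, 180, 180].

### API

Orientations are given as [roll, pitch, yaw] about the fixed x, y, z axes, in that order (R = Rz(yaw) Ry(pitch) Rx(roll)).
In Python, from bench import r gives the robot as it stands. The module is installed in compiled form; this text tells all that it offers.
- The arm moves only by the tool servo_tool, never from a script. Its argument "commands" is a list that holds one entry, the list of rows, each a list of 7 numbers: the closure in counts, from 0 (fully open) to 255 (shut), then the shift along the tool's x, y, z in cm, then the turn, a rotation vector about the tool's x, y, z in degrees. A call has 1 to 8 rows; each row is the pose to reach, as a shift and turn from the pose commanded when the call began, along the tool's axes at that moment; what a row does not reach only later rows make up. A row lasts 1/10 s, in which the tool goes at most 50 mm and 8.59 degrees, less where a joint would pass 70% of its speed; a pose out of reach is approached as far as the arm can. A call with a gripper value outside its range is refused whole. The fingers move at their own pace and stop on an object; "force" is the grip in N (left out, the last holds). Time passes only in rows, so rows that repeat a pose let the fingers close. It gives the time, the measured TCP pose, the force and the opening at its end, in the units of the state.
- r.sense(): the state, without advancing time (a new reading comes with each control period).
- r.snapshot(name): name is "scene" or "side" or "wrist"; returns (picture, depth): 480x640x3 uint8, red, green, blue; 480x640 float32, mm along the optical axis (not along the pixel's ray), 0 where there is no reading.
- r.calibration(name): a dict with "fx", "fy", "cx", "cy" (pixels), "pose" (4x4, takes a point from camera to world coordinates). Camera axes: x right, y down, z forward; pixel columns grow to the right and rows downward; lengths in mm; the calibration is good to about 2 mm. The wrist camera is an equidistant fisheye: a pixel r from the principal point sees the ray r / f radians off the axis. A picture is of the moment at which its call begins: read the wrist's pose just before it. calibration takes no time and is no camera call; for the wrist camera it gives the pose at the moment of the call.
- r.hand_in(): hands the job in, once; it reports no verdict.
The state is a dict: "time": time; "joint_pos": joint angles; "qd": joint speeds; "joint_efforts": joint torques, N m; "tool_pos": TCP position; "tcp_rot": TCP orientation; "ft_force": force on the tool from outside, world axes, zero at the start; "wrist_torque": the same for the moment, N m; "finger_gap": finger opening in mm.
Only numpy, scipy, OpenCV 4.12 (cv2) and the standard library are available. Lean on these libraries where they do the work, as an engineer would, in place of code of your own. Each camera call takes 0.05 s, during which the arm holds its last target.

### The job

Make up the two wheel sets on the assembly pins, each part flat and fully down on what is below it. On the blue stand put the red wheel first, then the steel sprocket with its narrow hub upward, then the brass collar on top; on the yellow stand put the black wheel first, then the white sleeve on it. Leave everything released.

Things in the scene. Friction and masses are not known exactly. Their poses are not given: they have to be found in the camera images.
- blue_stand: Assembly stand with a blue painted square foot. Fixed. Origin: centre of the foot's underside; z is up along the pin. Foot 90 x 90 mm, 12 mm thick. The upright round steel pin at its centre is 14 mm thick, straight up to 64 mm above the bench, then tapering to 7 mm at its tip, 76 mm above the bench. Parts slip over it with 4 mm play all round and rest on the foot or the part below.
- yellow_stand: Assembly stand with a yellow painted square foot. Fixed. Origin: centre of the foot's underside; z is up along the pin. Foot 90 x 90 mm, 12 mm thick. The upright round steel pin at its centre is 14 mm thick, straight up to 64 mm above the bench, then tapering to 7 mm at its tip, 76 mm above the bench. Parts slip over it with 4 mm play all round and rest on the foot or the part below.
- red_wheel_mid (a point): Red wheel with a black hub face, outside diameter 64 mm, 24 mm high, plain 22 mm through bore, lying flat on the bench with the bore upright. This point is on the bore's axis, half-way up; z is the bore's axis, pointing up.
- sprocket_mid (a point): Steel sprocket, 20 mm high in all: a toothed disc of 59 mm diameter over the teeth and 6 mm thick at the bottom, above it a plain dark hub, 34 mm diameter, 14 mm high, to grip; plain 22 mm through bore, lying flat on the bench with the bore upright, hub upward. This point is on the bore's axis, half-way up; z is the bore's axis, pointing up. It lies 10 mm above the underside.
- collar_mid (a point): Brass collar, outside diameter 36 mm, 16 mm high, plain 22 mm through bore, lying flat on the bench with the bore upright. This point is on the bore's axis, half-way up; z is the bore's axis, pointing up.
- black_wheel_mid (a point): Black rubber wheel with a yellow hub face, outside diameter 56 mm, 28 mm high, plain 22 mm through bore, lying flat on the bench with the bore upright. This point is on the bore's axis, half-way up; z is the bore's axis, pointing up.
- sleeve_mid (a point): White plastic sleeve, outside diameter 34 mm, 30 mm high, plain 22 mm through bore, lying flat on the bench with the bore upright. This point is on the bore's axis, half-way up; z is the bore's axis, pointing up.

How it is judged (in metres and radians):
At the end, for the whole second after the job is handed in: Blue stand, bottom up: red wheel, sprocket (hub up), collar; yellow stand: black wheel, sleeve. Each within 10 mm of the pin axis, centre within 5 mm of its seated height (blue 24, 46, 64 mm above the bench; yellow 26, 55 mm), level within 0.12 rad, at rest (below 0.02 m/s) (horizontal distance between each of red_wheel_mid, sprocket_mid, collar_mid and blue_stand below 0.01 m and z of red_wheel_mid in the frame of blue_stand between 0.019 and 0.029 m and angle between the z axis of each of red_wheel_mid, collar_mid and the z axis of blue_stand, either way round below 0.12 rad and linear speed of each of red_wheel, sprocket, collar, black_wheel, sleeve below 0.02 m/s and z of sprocket_mid in the frame of blue_stand between 0.041 and 0.051 m and angle between sprocket_mid's own z axis and vertical below 0.12 rad and z of collar_mid in the frame of blue_stand between 0.059 and 0.069 m and horizontal distance between each of black_wheel_mid, sleeve_mid and yellow_stand below 0.01 m and z of black_wheel_mid in the frame of yellow_stand between 0.021 and 0.031 m and angle between the z axis of each of black_wheel_mid, sleeve_mid and the z axis of yellow_stand, either way round below 0.12 rad and z of sleeve_mid in the frame of yellow_stand between 0.05 and 0.06 m); the robot touches nothing.
It also fails if it takes over 134 s, if anything falls off the work surface, if the arm or the gripper's body presses on something with over 40 N, if the wrist force passes 120 N, or if a joint passes its speed limit or range.

## Working session

There is one attempt and no reset: what is moved stays moved. The work goes in short steps, Python scripts to look and compute and a tool call to move; the robot and the scene stay as the last step left them, time stands still between calls to the robot, and variables do not carry over. Pictures are saved under pics/ and viewed, and the job is handed in when it is done.

Besides the shell and the picture viewer there is one more tool, called after "Request:" in YAML: its name, and indented under it one key for each argument. servo_tool: Moves the arm, as the interface text tells. Its arguments: {"type":"object","properties":{"commands":{"type":"array","items":{"type":"array","items":{"type":"array","items":{"type":"number"}}}},"force":{"type":"number"}},"required":["commands"]}

```bash
mkdir -p pics; ls; python3 - <<'E'
from bench import r
import cv2,numpy as np,json
s=r.sense()
for k,v in s.items(): print(k,np.round(v,3).tolist())
for n in ["scene","side","wrist"]:
    c=r.calibration(n);print(n,{k:np.round(v,3).tolist() for k,v in c.items()})
    p,d=r.snapshot(n)
    cv2.imwrite(f"pics/{n}0.png",p[:,:,::-1]); np.save(f"/tmp/{n}0.npy",d)
E
```

```text
pics
time 0.0
joint_pos [-69.58, 7.514, 85.331, 0.001, 87.259, -4.894]
qd [-0.074, -0.037, 0.077, -0.031, -0.105, -0.067]
joint_efforts [-0.0, -56.94, -50.056, -0.0, 0.015, 0.0]
tool_pos [256.356, -541.824, 203.34]
tcp_rot [174.357, 89.896, 109.67]
ft_force [-0.648, 0.236, 0.316]
wrist_torque [0.049, 0.063, 0.034]
finger_gap 85.407
scene {'fx': 521.995, 'fy': 521.995, 'cx': 314.667, 'cy': 236.615, 'pose': [[0.608, 0.477, -0.634, 1246.144], [0.794, -0.359, 0.492, -573.598], [0.007, -0.802, -0.597, 757.912], [0.0, 0.0, 0.0, 1.0]]}
side {'fx': 439.9, 'fy': 439.9, 'cx': 319.112, 'cy': 238.306, 'pose': [[0.989, -0.114, 0.097, 419.222], [-0.148, -0.666, 0.731, -650.117], [-0.019, -0.738, -0.675, 655.681], [0.0, 0.0, 0.0, 1.0]]}
wrist {'fx': 371.648, 'fy': 371.648, 'cx': 313.774, 'cy': 239.226, 'pose': [[0.429, -0.864, -0.265, 324.469], [-0.903, -0.41, -0.125, -510.08], [-0.001, 0.293, -0.956, 372.442], [0.0, 0.0, 0.0, 1.0]]}
```

View pics/scene0.png

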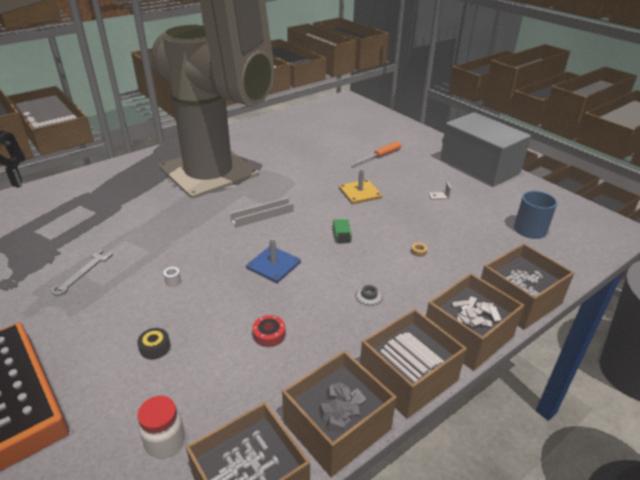

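View pics/side0.png

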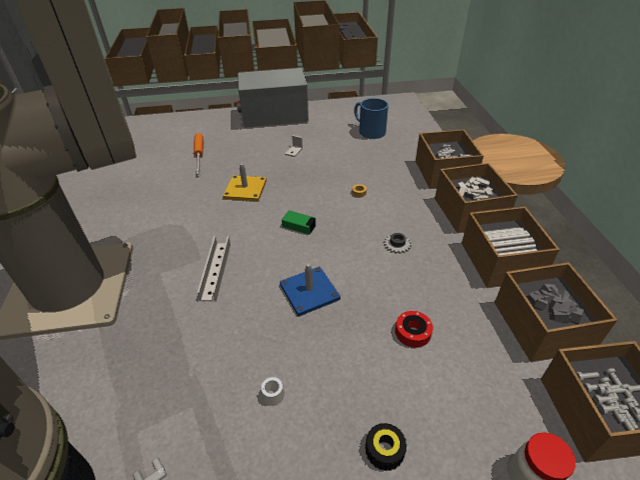

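View pics/wrist0.png

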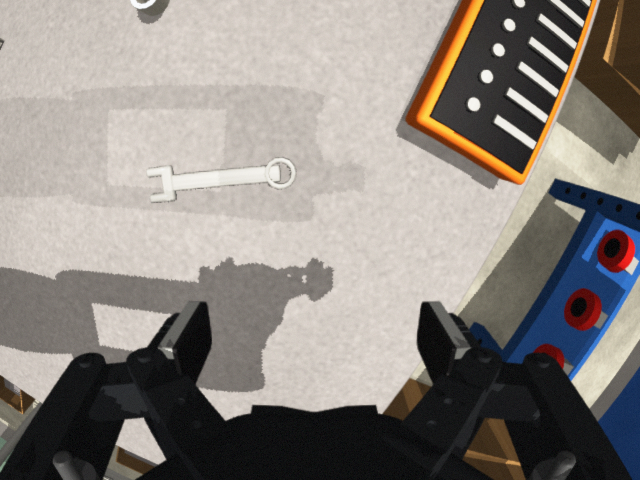

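The scene and side views both show every part: the red wheel at side (414,328), sprocket (398,242), collar (360,190), black wheel (386,446), sleeve (271,390), blue pin (309,280) and yellow pin (242,177). Next I'll measure each from the depth images.

```bash
cat > h.py <<'E'
import numpy as np,cv2
from scipy.optimize import least_squares
def cloud(c,d):
    v,u=np.mgrid[0:480,0:640]
    P=np.stack([(u-c['cx'])/c['fx']*d,(v-c['cy'])/c['fy']*d,d],-1)
    W=P@c['pose'][:3,:3].T+c['pose'][:3,3]; W[d<=0]=np.nan
    return W
def pix(c,p):
    q=(np.asarray(p)-c['pose'][:3,3])@c['pose'][:3,:3]
    return np.array([c['fx']*q[0]/q[2]+c['cx'],c['fy']*q[1]/q[2]+c['cy']])
def ray(c,u,v,z):
    d=c['pose'][:3,:3]@np.array([(u-c['cx'])/c['fx'],(v-c['cy'])/c['fy'],1]);o=c['pose'][:3,3]
    return (o+d*(z-o[2])/d[2])[:2]
E
python3 - <<'E'
from bench import r
from h import *
side=dict(red=(414,328,24,32),spr=(398,242,20,29.5),col=(360,190,16,18),blk=(386,446,28,28),slv=(271,390,30,17),blue=(309,290,12,64),yel=(244,188,12,64))
scene=dict(red=(269,330),spr=(370,294),col=(419,249),blk=(154,342),slv=(172,276),blue=(274,264),yel=(360,190))
for n,px in(("side",side),("scene",scene)):
    c=r.calibration(n);W=cloud(c,np.load(f"/tmp/{n}0.npy"))
    for k,(u,v,h,R) in side.items():
        u,v=px[k][:2]
        ctr=ray(c,u,v,h)
        m=np.hypot(W[...,0]-ctr[0],W[...,1]-ctr[1])<R+15
        m&=(W[...,2]<h+60)
        zb=np.median(W[m&(W[...,2]<4)][:,2]) if (m&(W[...,2]<4)).any() else np.nan
        top=m&(abs(W[...,2]-h)<4)
        t=W[top]
        (x,y),rad=cv2.minEnclosingCircle(t[:,:2].astype(np.float32))
        print(n,k,"ray",ctr.round(1),"n",len(t),"bench",round(float(zb),1),"ztop",np.median(t[:,2]).round(1),"minE",round(x,1),round(y,1),round(rad,1),"mean",t[:,:2].mean(0).round(1))
        if k in("blue","yel"):
            t=W[m&(W[...,2]>30)];print("   pin",t.mean(0).round(1),len(t),t[:,2].max().round(1))
E
```

```text
side red ray [ 637.6 -220.9] n 792 bench -0.5 ztop 23.5 minE 641.5 -214.4 32.6 mean [ 640.3 -215.9]
side spr ray [672.8  -0.9] n 90 bench -0.5 ztop 18.6 minE 679.3 12.8 17.6 mean [677.7  12.8]
side col ray [635.1 198.8] n 80 bench -0.5 ztop 14.6 minE 636.0 207.5 19.1 mean [635.9 206.6]
side blk ray [ 537.5 -408.8] n 1120 bench -0.5 ztop 27.5 minE 539.5 -403.8 28.7 mean [ 538.8 -405.2]
side slv ray [ 385.1 -300.6] n 220 bench -0.5 ztop 28.8 minE 386.6 -294.4 17.6 mean [ 386.7 -295.6]
side blue ray [470.5 -95. ] n 1536 bench -0.6 ztop 11.3 minE 472.1 -91.2 62.3 mean [471.2 -95.6]
   pin [471.6 -94.6  52.1] 117 71.4
side yel ray [354.5 262.3] n 714 bench -0.7 ztop 11.1 minE 357.0 272.8 63.7 mean [357.5 266. ]
   pin [357.2 267.6  50.7] 83 71.9
scene red ray [ 650.2 -219. ] n 607 bench -0.1 ztop 23.8 minE 641.3 -214.1 33.5 mean [ 642.6 -216.2]
scene spr ray [688.7   4.7] n 101 bench -0.0 ztop 19.0 minE 677.7 12.6 17.9 mean [678.6  11.6]
scene col ray [641.3 201.1] n 90 bench -0.3 ztop 15.1 minE 637.2 208.7 19.7 mean [636.2 206.7]
scene blk ray [ 551.1 -405.8] n 509 bench -0.0 ztop 27.8 minE 539.9 -404.9 29.6 mean [ 541.9 -405.4]
scene slv ray [ 402.7 -300.2] n 105 bench 0.1 ztop 29.2 minE 388.2 -295.6 17.5 mean [ 388.7 -295.8]
scene blue ray [480.8 -94.3] n 963 bench -0.1 ztop 11.7 minE 473.2 -91.2 61.4 mean [477.3 -94.4]
   pin [475.4 -93.2  51.3] 98 72.0
scene yel ray [359.4 268.8] n 545 bench -0.2 ztop 11.7 minE 355.3 271.1 61.4 mean [360.1 266.7]
   pin [358.8 268.2  50.4] 74 71.4
```

```bash
python3 - <<'E'
import cv2,numpy as np
a=cv2.imread('pics/side0.png')
t=[]
for (u,v) in [(414,328),(398,242),(360,190),(386,446),(271,390),(309,285),(244,180)]:
    y0=min(max(v-32,0),416);x0=u-32
    q=cv2.resize(a[y0:y0+64,x0:x0+64],(200,200),interpolation=cv2.INTER_CUBIC)
    cv2.putText(q,f"{x0},{y0}",(2,12),0,.4,(0,0,255));t.append(q)
t.append(t[0]*0)
cv2.imwrite('pics/cr.png',np.vstack([np.hstack(t[:4]),np.hstack(t[4:])]))
E
```

```text
(no output)
```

View pics/cr.png

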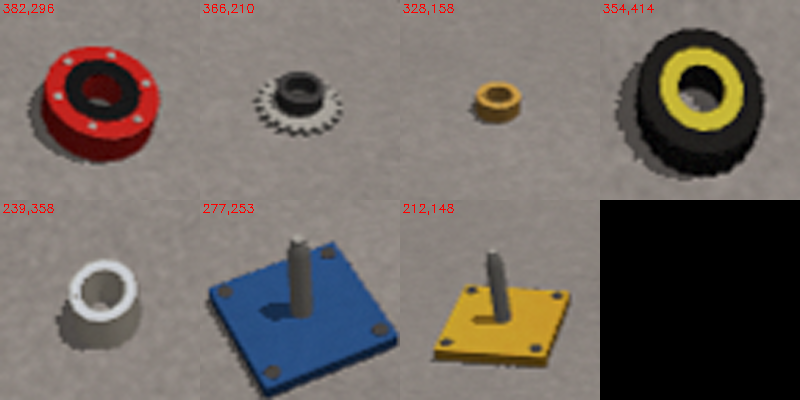

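```bash
cat >> h.py <<'E'
from scipy.spatial.transform import Rotation as Ro
def mv(s,tgt,rpy=None):
    R=Ro.from_euler('xyz',s['tcp_rot'],degrees=True)
    d=R.inv().apply(np.array(tgt)-s['tool_pos'])/10
    t=np.zeros(3)
    if rpy is not None: t=(R.inv()*Ro.from_euler('xyz',rpy,degrees=True)).as_rotvec(degrees=True)
    return d.round(2),t.round(2)
E
python3 - <<'E'
from bench import r
from h import *
s=r.sense()
R=Ro.from_euler('xyz',s['tcp_rot'],degrees=True);print(R.as_matrix().round(4))
for _ in range(3):
    s=r.sense();print(s['tool_pos'],s['tcp_rot'],s['joint_pos'])
print(mv(s,[641.4,-214.3,130]))
# candidate orientation: x down, z = +-world dirs
for Z in([1,0,0],[0,1,0],[-1,0,0],[0,-1,0]):
    x=np.array([0,0,-1]);z=np.array(Z);M=np.stack([x,np.cross(z,x),z],1)
    print(Z,(R.inv()*Ro.from_matrix(M)).as_rotvec(degrees=True).round(2), M.tolist())
E
```

```text
[[-5.000e-04  9.040e-01  4.275e-01]
 [ 1.400e-03  4.275e-01 -9.040e-01]
 [-1.000e+00  1.000e-04 -1.500e-03]]
[ 256.37492526 -541.93943537  203.56078566] [175.61913106  89.91498153 110.93036787] [-6.95812138e+01  7.50638528e+00  8.53161960e+01 -7.59968540e-04
  8.72624338e+01 -4.89241376e+00]
[ 256.37492526 -541.93943537  203.56078566] [175.61913106  89.91498153 110.93036787] [-6.95812138e+01  7.50638528e+00  8.53161960e+01 -7.59968540e-04
  8.72624338e+01 -4.89241376e+00]
[ 256.37492526 -541.93943537  203.56078566] [175.61913106  89.91498153 110.93036787] [-6.95812138e+01  7.50638528e+00  8.53161960e+01 -7.59968540e-04
  8.72624338e+01 -4.89241376e+00]
(array([  7.38,  48.81, -13.15]), array([0., 0., 0.]))
[1, 0, 0] [-6.469e+01 -7.000e-02 -5.000e-02] [[0, 0, 1], [0, 1, 0], [-1, 0, 0]]
[0, 1, 0] [-1.5469e+02 -2.0000e-02 -1.2000e-01] [[0, -1, 0], [0, 0, 1], [-1, 0, 0]]
[-1, 0, 0] [ 1.1531e+02 -6.0000e-02  8.0000e-02] [[0, 0, -1], [0, -1, 0], [-1, 0, 0]]
[0, -1, 0] [ 2.531e+01 -8.000e-02  1.000e-02] [[0, 1, 0], [0, 0, -1], [-1, 0, 0]]
```

Request:
servo_tool:
  commands:
    - [[0,1,5,0,8.3,0,0],[0,2,10,0,16.6,0,0],[0,3,14.5,-0.1,25.31,0,0],[0,4,19,-0.2,25.31,0,0],[0,4.5,23.5,-0.3,25.31,0,0],[0,4.5,28,-0.36,25.31,0,0],[0,4.5,31.52,-0.36,25.31,0,0],[0,4.5,31.52,-0.36,25.31,0,0]]
  force: 50

```text
time: 0.95
tool_pos: [543.7, -400.9, 158.5]
tcp_rot: [159.9, 89.9, 70.2]
ft_force: [-0.0, -0.3, -0.4]
finger_gap: 85.4
```

```bash
cat > w.py <<'E'
from bench import r
from h import *
import sys
def snap(tag):
    c=r.calibration("wrist");p,d=r.snapshot("wrist")
    cv2.imwrite(f"pics/{tag}.png",p[:,:,::-1]);np.savez(f"/tmp/{tag}.npz",d=d,**c);return c,p,d
def wcloud(c,d):
    v,u=np.mgrid[0:480,0:640]
    x=(u-c['cx'])/c['fx'];y=(v-c['cy'])/c['fy'];th=np.hypot(x,y)+1e-9
    k=np.tan(th)/th
    W=np.stack([x*k*d,y*k*d,d],-1)@c['pose'][:3,:3].T+c['pose'][:3,3];W[d<=0]=np.nan
    return W
def circ(W,x,y,R,h,tol=3):
    m=(np.hypot(W[...,0]-x,W[...,1]-y)<R+12)&(abs(W[...,2]-h)<tol)
    t=W[m]
    if len(t)<10: return None
    (cx,cy),rad=cv2.minEnclosingCircle(t[:,:2].astype(np.float32));return round(cx,1),round(cy,1),round(rad,1),len(t)
E
python3 - <<'E'
from w import *
s=r.sense();print(s['time'],s['tool_pos'],s['tcp_rot'],s['joint_pos'].round(1) if hasattr(s['joint_pos'],'round') else s['joint_pos'])
c,p,d=snap('w1');W=wcloud(c,d);print(circ(W,539.7,-404.3,28,28),circ(W,387.3,-295,17,30),circ(W,641,-214,32,24))
E
```

```text
0.95 [ 543.67291815 -400.91974512  158.52355986] [159.91204649  89.90346732  70.18384627] [-40.8  20.4  75.    0.1  84.6  48.9]
(540.3, -402.8, 28.8, 2867) (387.3, -295.7, 17.2, 264) (641.9, -213.6, 32.2, 2782)
```

View pics/w1.png

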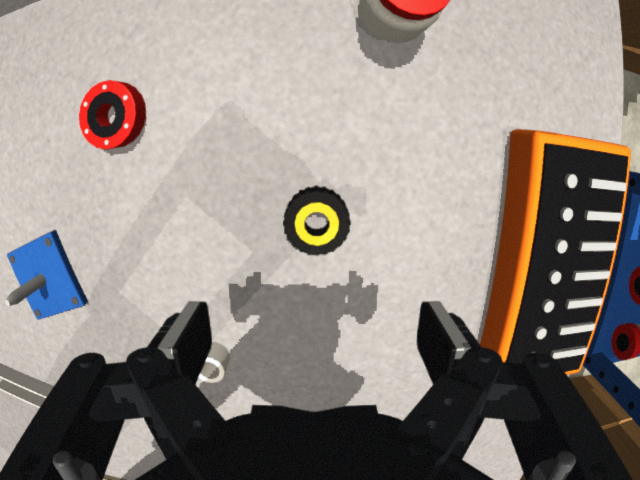

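The wrist view has the black wheel at (317,221), clear ahead of the fingers. The depth fits agree with the other cameras to about 1.5 mm. Next I'll check how well the arm settles.

Request:
servo_tool:
  commands:
    - [[0,0,0,0,0,0,0],[0,0,0,0,0,0,0]]

```text
time: 1.2
tool_pos: [538.9, -405.0, 159.2]
tcp_rot: [-100.8, 90.0, 169.1]
ft_force: [0.6, -0.5, -0.3]
finger_gap: 85.3
```

```bash
python3 - <<'E'
from w import *
s=r.sense();print(s['time'],s['tool_pos'],s['tcp_rot'],s['joint_pos'].round(2),s['qd'].round(2))
print(Ro.from_euler('xyz',s['tcp_rot'],degrees=True).as_matrix().round(3))
E
```

```text
1.2 [ 538.92231324 -405.02696627  159.17666947] [-100.79441559   89.96422469  169.13871453] [-4.127e+01  2.018e+01  7.525e+01 -2.000e-02  8.460e+01  4.880e+01] [-0.42 -0.45  0.05  0.23  0.02  0.09]
[[-0.001  1.    -0.001]
 [ 0.    -0.001 -1.   ]
 [-1.    -0.001 -0.   ]]
```

Request:
servo_tool:
  commands:
    - [[0,4,0.1,-0.12,0,0,0],[0,8.5,0.1,-0.12,0,0,0],[0,12,0.1,-0.12,0,0,0],[0,14.5,0.1,-0.12,0,0,0],[0,15.5,0.1,-0.12,0,0,0],[0,15.5,0.1,-0.12,0,0,0],[0,15.5,0.1,-0.12,0,0,0]]

```text
time: 1.9
tool_pos: [541.4, -404.4, 6.2]
tcp_rot: [47.8, 89.9, -42.3]
ft_force: [-0.2, -0.5, 0.7]
finger_gap: 85.7
```

Request:
servo_tool:
  commands:
    - [[255,0,0,0,0,0,0],[255,0,0,0,0,0,0],[255,0,0,0,0,0,0],[255,0,0,0,0,0,0],[255,0,0,0,0,0,0],[255,0,0,0,0,0,0],[255,0,0,0,0,0,0],[255,0,0,0,0,0,0]]
  force: 60

```text
time: 2.7
tool_pos: [540.9, -403.1, 4.3]
tcp_rot: [-133.4, 90.0, 136.6]
ft_force: [0.1, -0.1, 0.1]
finger_gap: -0.2
```

```bash
python3 - <<'E'
from w import *
c,p,d=snap('w2');
p,d=r.snapshot("side");cv2.imwrite('pics/s2.png',cv2.resize(p[320:480,270:510,::-1],None,fx=3,fy=3))
E
```

```text
(no output)
```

View pics/w2.png

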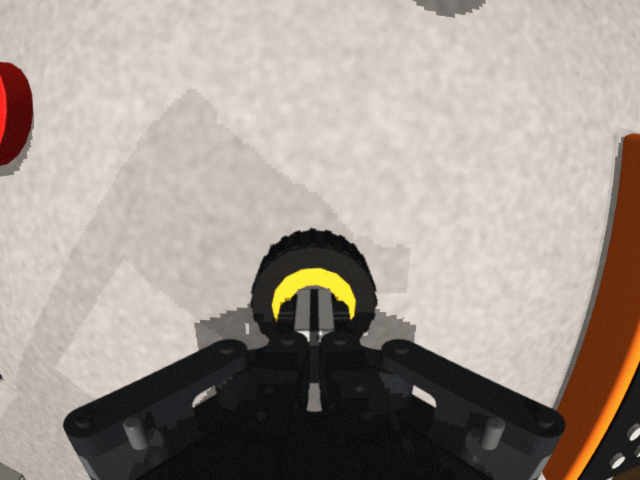

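View pics/s2.png

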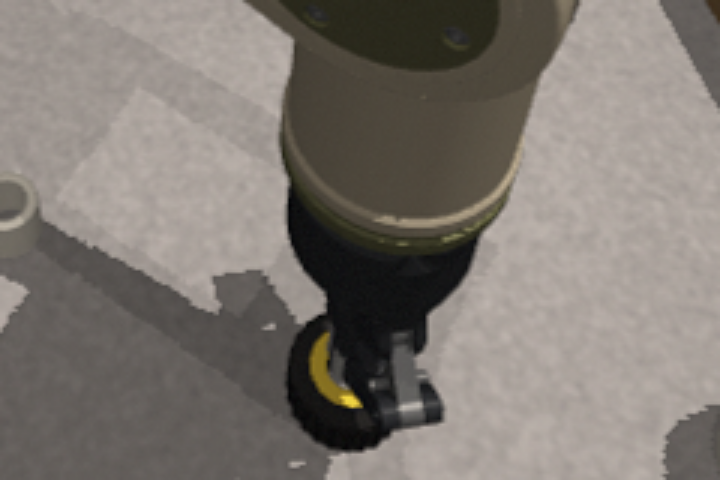

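```bash
python3 - <<'E'
from w import *
z=np.load('/tmp/w2.npz');c={k:z[k] for k in('fx','fy','cx','cy','pose')};W=wcloud(c,z['d'])
print(circ(W,540,-404,28,28,3))
for (u,v) in [(280,265),(313,240),(345,265),(313,278),(265,300),(362,300),(300,330),(313,310),(330,330),(313,345),(325,320),(250,400)]:
    print(u,v,W[v,u].round(1))
m=(np.hypot(W[...,0]-540,W[...,1]+404)<60)
print(np.histogram(W[m][:,2],bins=range(-10,140,5)))
E
```

```text
(540.9, -403.0, 28.7, 6518)
280 265 [ 560.2 -388.9   27.9]
313 240 [ 569.  -402.8   20.9]
345 265 [ 559.7 -416.3   26.4]
313 278 [ 554.6 -402.8   28.6]
265 300 [ 543.7 -381.8   27.9]
362 300 [ 543.5 -424.3   27.3]
300 330 [ 552.2 -398.5   67.1]
313 310 [ 552.6 -402.8   53.6]
330 330 [ 552.4 -408.4   67.5]
313 345 [ 546.8 -402.8   68. ]
325 320 [ 552.4 -407.    60.6]
250 400 [ 558.3 -388.6  109.2]
(array([    0, 17747,  5285,   314,   319,   336,   446,  6518,    31,
         212,   375,   416,   466,   512,   393,   770,   595,  1833,
        2526,  4600,  2401,  3070,  4887,  5435,  5198,  7595,  8039,
        6478,  2632]), array([-10,  -5,   0,   5,  10,  15,  20,  25,  30,  35,  40,  45,  50,
        55,  60,  65,  70,  75,  80,  85,  90,  95, 100, 105, 110, 115,
       120, 125, 130, 135]))
```

```bash
python3 - <<'E'
from w import *
z=np.load('/tmp/w2.npz');c={k:z[k] for k in('fx','fy','cx','cy','pose')};W=wcloud(c,z['d'])
for u in (305,313,322):
    for v in range(280,335,5): print(u,v,W[v,u].round(1))
im=cv2.imread('pics/w2.png');cv2.imwrite('pics/w2c.png',cv2.resize(im[220:380,230:400],None,fx=4,fy=3.7,interpolation=cv2.INTER_CUBIC)[:600])
print(r.sense()['tool_pos'],r.sense()['joint_pos'])
E
```

```text
305 280 [ 553.3 -399.4   27.7]
305 285 [ 551.2 -399.4   28.3]
305 290 [ 552.4 -399.5   35.8]
305 295 [ 552.3 -399.6   40.4]
305 300 [ 552.5 -399.7   45.2]
305 305 [ 552.1 -399.8   48.6]
305 310 [ 552.6 -399.9   53.7]
305 315 [ 552.  -400.    56.3]
305 320 [ 552.7 -400.1   61.2]
305 325 [ 552.8 -400.1   64.7]
305 330 [ 552.4 -400.2   67.4]
313 280 [ 553.7 -402.8   28.5]
313 285 [ 5.386e+02 -4.028e+02  1.000e-01]
313 290 [ 552.3 -402.8   35.6]
313 295 [ 552.3 -402.8   40.4]
313 300 [ 552.5 -402.8   45.3]
313 305 [ 552.3 -402.8   49. ]
313 310 [ 552.6 -402.8   53.6]
313 315 [ 552.6 -402.8   57.3]
313 320 [ 553.4 -402.8   62.4]
313 325 [ 551.3 -402.8   62.3]
313 330 [ 552.4 -402.8   67.5]
322 280 [ 553.6 -406.6   28.2]
322 285 [ 551.4 -406.6   28.7]
322 290 [ 552.4 -406.4   35.9]
322 295 [ 552.7 -406.3   41.1]
322 300 [ 552.6 -406.2   45.4]
322 305 [ 552.3 -406.2   49.1]
322 310 [ 552.4 -406.1   53.1]
322 315 [ 551.9 -406.    56.1]
322 320 [ 551.8 -406.    59.7]
322 325 [ 552.3 -405.9   64. ]
322 330 [ 551.9 -405.8   66.6]
[ 540.91216102 -403.12267146    4.29822742] [-4.10484099e+01  2.81261519e+01  8.19262697e+01 -2.92372089e-04
  6.99577231e+01  4.89467176e+01]
```

View pics/w2c.png

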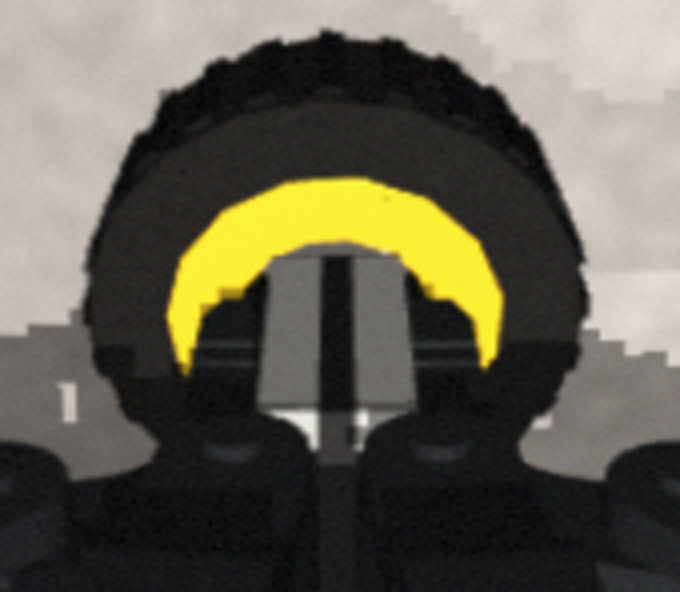

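```bash
python3 - <<'E'
from w import *
z=np.load('/tmp/w1.npz');c={k:z[k] for k in('fx','fy','cx','cy','pose')};W=wcloud(c,z['d'])
print(c['pose'].round(3))
for u,v in [(200,305),(195,320),(200,335),(185,330),(185,310),(175,345),(430,310),(430,330),(440,345)]: print(u,v,W[v,u].round(1))
m=(W[...,2]>100)&(W[...,2]<260); m[:, :150]=0; m[380:]=0
ys,xs=np.nonzero(m);i=np.argsort(W[m][:,2])[:10]; print([(xs[j],ys[j],W[ys[j],xs[j]].round(1).tolist()) for j in i])
z2=np.load('/tmp/w2.npz');print(z2['pose'].round(3))
E
```

```text
[[ 6.00000e-03 -9.56000e-01 -2.92000e-01  6.18721e+02]
 [-1.00000e+00 -6.00000e-03 -1.00000e-03 -4.00653e+02]
 [-1.00000e-03  2.92000e-01 -9.56000e-01  3.27553e+02]
 [ 0.00000e+00  0.00000e+00  0.00000e+00  1.00000e+00]]
200 305 [ 555.5 -358.   206.4]
195 320 [ 553.5 -358.2  214.5]
200 335 [ 545.7 -358.4  212.1]
185 330 [ 555.6 -358.1  225.3]
185 310 [ 554.9 -353.   209.9]
175 345 [ 554.6 -357.   233.2]
430 310 [ 556.2 -443.5  210.9]
430 330 [ 549.4 -443.6  213.8]
440 345 [ 551.2 -443.2  226.8]
[(np.int64(211), np.int64(330), [539.2, -358.2, 197.5]), (np.int64(419), np.int64(318), [545.5, -444.1, 197.5]), (np.int64(420), np.int64(313), [547.9, -444.2, 197.7]), (np.int64(208), np.int64(309), [549.3, -358.2, 197.7]), (np.int64(417), np.int64(331), [539.4, -443.9, 197.8]), (np.int64(418), np.int64(319), [545.3, -443.6, 197.9]), (np.int64(420), np.int64(309), [549.9, -443.8, 197.9]), (np.int64(208), np.int64(308), [549.9, -358.3, 198.0]), (np.int64(420), np.int64(312), [548.6, -444.0, 198.0]), (np.int64(208), np.int64(316), [546.2, -357.9, 198.0])]
[[ 1.00000e-03 -9.56000e-01 -2.93000e-01  6.16096e+02]
 [-1.00000e+00 -1.00000e-03 -1.00000e-03 -4.02932e+02]
 [ 1.00000e-03  2.93000e-01 -9.56000e-01  1.73283e+02]
 [ 0.00000e+00  0.00000e+00  0.00000e+00  1.00000e+00]]
```

The fingers shut above the wheel. The wrist depth puts the shut tips at z≈30 while the TCP reads z=4, and the open tips in the earlier picture are off by the same amount. So the real tips lie about 26 mm behind the reported TCP. The wheel is undisturbed at (540.9,-403.0). I'll aim 26 mm lower from here on.

Request:
servo_tool:
  commands:
    - [[0,-1,0,0,0,0,0],[0,-1.5,0,0,0,0,0],[0,-1.5,0,0,0,0,0],[0,-1.5,0,0,0,0,0],[0,-1.5,0,0,0,0,0],[0,-1.5,0,0,0,0,0],[0,-1.5,0,0,0,0,0]]

```text
time: 3.5
tool_pos: [540.8, -403.0, 19.1]
tcp_rot: [-132.1, 90.0, 137.9]
ft_force: [0.5, -0.3, -0.6]
finger_gap: 85.7
```

Request:
servo_tool:
  commands:
    - [[0,1,0,0,0,0,0],[0,2.5,0,0,0,0,0],[0,3.6,0,0,0,0,0],[0,4.1,0,0,0,0,0],[0,4.1,0,0,0,0,0],[0,4.1,0,0,0,0,0],[130,4.1,0,0,0,0,0],[255,4.1,0,0,0,0,0]]

```text
time: 4.3
tool_pos: [541.5, -403.6, -20.7]
tcp_rot: [49.5, 89.9, -40.5]
ft_force: [0.4, -0.2, 0.6]
finger_gap: 58.7
```

Request:
servo_tool:
  commands:
    - [[255,0,0,0,0,0,0],[255,0,0,0,0,0,0],[255,0,0,0,0,0,0],[255,0,0,0,0,0,0]]

```text
time: 4.7
tool_pos: [541.9, -404.0, -20.1]
tcp_rot: [48.6, 89.9, -41.4]
ft_force: [0.1, -0.0, 6.5]
finger_gap: 54.4
```

Request:
servo_tool:
  commands:
    - [[255,-2,0,0,0,0,0],[255,-5.5,0,0,0,0,0],[255,-9,0,0,0,0,0],[255,-11,0,0,0,0,0],[255,-11,0,0,0,0,0],[255,-11,-0.5,-2,0,0,0],[255,-11,-1.5,-5.5,0,0,0],[255,-11,-2.6,-9.5,0,0,0]]

```text
time: 5.5
tool_pos: [513.6, -307.2, 86.4]
tcp_rot: [-124.4, 89.9, 145.5]
ft_force: [0.9, 0.7, -0.5]
finger_gap: 53.9
```

Request:
servo_tool:
  commands:
    - [[255,0,-1.2,-4.3,0,0,0],[255,0,-2.4,-8.6,0,0,0],[255,0,-3.6,-12.9,0,0,0],[255,0,-4.8,-17.2,0,0,0],[255,0,-6,-21.5,0,0,0],[255,0,-7.2,-25.8,0,0,0],[255,0,-8.4,-30.1,0,0,0],[255,0,-9.4,-34,0,0,0]]

```text
time: 6.3
tool_pos: [419.0, 33.6, 86.9]
tcp_rot: [-99.6, 89.9, 170.4]
ft_force: [1.5, 0.4, -0.6]
finger_gap: 54.0
```

Request:
servo_tool:
  commands:
    - [[255,0,-1.2,-4.3,0,0,0],[255,0,-2.4,-8.6,0,0,0],[255,0,-3.6,-12.9,0,0,0],[255,0,-4.8,-17,0,0,0],[255,0,-5.8,-20.5,0,0,0],[255,0,-6.3,-22.9,0,0,0],[255,0,-6.5,-24,0,0,0],[255,0,-6.5,-24,0,0,0]]

```text
time: 7.1
tool_pos: [355.0, 272.2, 87.3]
tcp_rot: [-58.9, 89.9, -148.7]
ft_force: [-0.8, -0.3, -1.4]
finger_gap: 54.2
```

```bash
python3 - <<'E'
from w import *
s=r.sense();print(s['time'],s['tool_pos'],s['joint_pos'].round(1),s['qd'].round(1),s['finger_gap'])
c,p,d=snap('w3');W=wcloud(c,d)
print('wheel top?',circ(W,s['tool_pos'][0],s['tool_pos'][1],28,s['tool_pos'][2]+22+28,5))
p,d=r.snapshot("side");cv2.imwrite('pics/s3.png',p[:,:,::-1]);np.save('/tmp/s3.npy',d)
E
```

```text
7.1 [354.98147963 272.23302784  87.33638905] [ 30.9 -11.6 116.4  -0.   75.3 120.8] [-2.5 -1.1  0.7 -0.7  0.7 -1.7] 54.225346822763164
wheel top? (362.0, 272.2, 39.3, 13238)
```

View pics/w3.png

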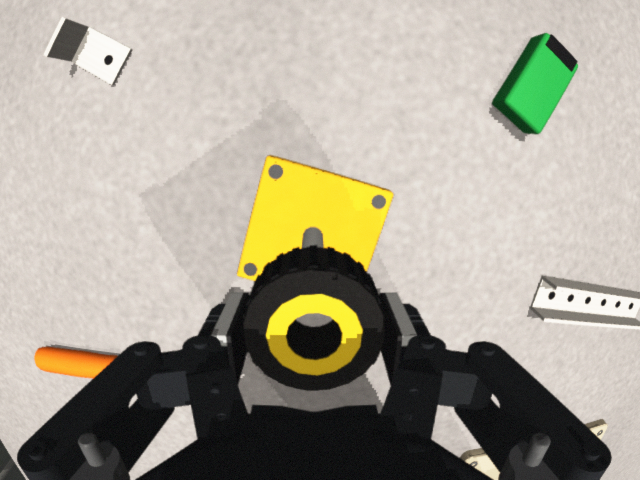

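View pics/s3.png

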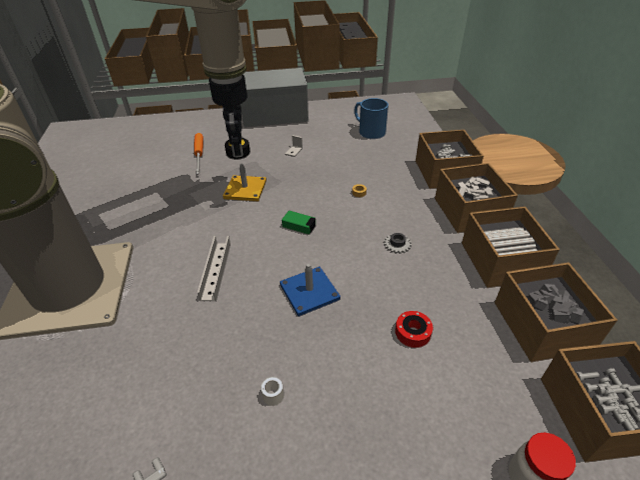

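The wrist view shows the black wheel level in the pads with its bore at (314,338), and part of the yellow pin beyond it at (313,237). I'll check the centring before lowering.

```bash
python3 - <<'E'
from w import *
z=np.load('/tmp/w3.npz');c={k:z[k] for k in('fx','fy','cx','cy','pose')};W=wcloud(c,z['d'])
im=cv2.imread('pics/w3.png')
hsv=cv2.cvtColor(im,cv2.COLOR_BGR2HSV)
m=(hsv[...,0]>18)&(hsv[...,0]<35)&(hsv[...,1]>150)&(W[...,2]>80)
t=W[m];print(len(t),np.percentile(t[:,2],[2,50,98]),cv2.minEnclosingCircle(t[:,:2].astype(np.float32)))
A=np.c_[t[:,:2],np.ones(len(t))];print('tilt',np.linalg.lstsq(A,t[:,2],rcond=None)[0])
# foot
m=(abs(W[...,2]-12)<3)&(hsv[...,0]>18)&(hsv[...,0]<35)&(hsv[...,1]>150)
t=W[m]; print('foot',cv2.minAreaRect(t[:,:2].astype(np.float32)))
for v in range(226,250,4): print(W[v,313].round(1),W[v,306].round(1),W[v,320].round(1))
for n in('side','scene'):
    c=r.calibration(n)
    d=np.load(f'/tmp/{n}0.npy');Ws=cloud(c,d)
    for nm,x,y in(('blue',472,-90.7),('yel',356,272)):
        t=Ws[(np.hypot(Ws[...,0]-x,Ws[...,1]-y)<14)&(Ws[...,2]>20)&(Ws[...,2]<62)]
        f=least_squares(lambda p:np.hypot(t[:,0]-p[0],t[:,1]-p[1])-7,[x,y],loss='soft_l1').x
        t=Ws[(np.hypot(Ws[...,0]-x,Ws[...,1]-y)<66)&(abs(Ws[...,2]-12)<2.5)]
        print(n,nm,'cyl',f.round(1),'footrect',np.round(cv2.minAreaRect(t[:,:2].astype(np.float32))[0],1),np.round(cv2.minAreaRect(t[:,:2].astype(np.float32))[1],1))
E
```

```text
4473 [110.76770406 135.31542206 136.544872  ] ((356.6942138671875, 272.5710144042969), 27.426319122314453)
tilt [-1.22048467e-01 -1.72016810e-02  1.82525555e+02]
foot ((357.9924011230469, 272.8356018066406), (89.5959243774414, 89.7812728881836), 74.060302734375)
[364.5 272.6  11.4] [364.3 277.4  10.7] [364.2 267.8  10.4]
[364.2 272.6  20.6] [362.4 277.4  14.2] [361.8 267.8  12.1]
[364.4 272.6  30.7] [363.3 277.1  26.8] [362.6 268.1  24.3]
[364.2 272.6  38.5] [362.7 277.   33.9] [361.9 268.2  31.1]
[364.1 272.6  46.5] [363.4 276.8  44.2] [362.8 268.4  42.3]
[383.  272.6 111.5] [363.6 276.6  52.7] [363.  268.5  50.6]
side blue cyl [472.1 -89.4] footrect [472.  -90.6] [89.6 91.1]
side yel cyl [356.7 272.9] footrect [356.9 270.6] [95.2 89.5]
scene blue cyl [471.  -90.8] footrect [472.5 -91.5] [92.  93.3]
scene yel cyl [355.8 270.7] footrect [356.3 269.2] [94.1 93.9]
```

```bash
python3 - <<'E'
from w import *
z=np.load('/tmp/w3.npz');c={k:z[k] for k in('fx','fy','cx','cy','pose')};W=wcloud(c,z['d'])
im=cv2.imread('pics/w3.png')
hsv=cv2.cvtColor(im,cv2.COLOR_BGR2HSV)
m=(hsv[...,0]>18)&(hsv[...,0]<35)&(hsv[...,1]>150)&(abs(W[...,2]-135.3)<3)
t=W[m];print(len(t),cv2.minEnclosingCircle(t[:,:2].astype(np.float32)),np.median(t,0))
A=np.c_[t[:,:2],np.ones(len(t))];print('tilt',np.linalg.lstsq(A,t[:,2],rcond=None)[0])
print(r.sense()['tool_pos'])
E
```

```text
4260 ((354.11370849609375, 272.0440979003906), 19.173036575317383) [356.19528382 272.22805831 135.35053298]
tilt [-5.77881222e-04 -1.17713555e-03  1.35857752e+02]
[355.70562629 270.8624036   87.63325172]
```

Request:
servo_tool:
  commands:
    - [[255,0,0.3,-0.05,0,0,0],[255,1.5,0.3,-0.05,0,0,0],[255,3,0.3,-0.05,0,0,0],[255,4,0.3,-0.05,0,0,0],[255,5,0.3,-0.05,0,0,0],[255,6,0.3,-0.05,0,0,0],[255,6,0.3,-0.05,0,0,0]]

```text
time: 7.9
tool_pos: [358.0, 271.5, 26.9]
tcp_rot: [-58.5, 89.9, -148.5]
ft_force: [-0.6, -0.0, -0.7]
finger_gap: 54.4
```

Request:
servo_tool:
  commands:
    - [[255,1,0,0,0,0,0],[255,2,0,0,0,0,0],[255,2.8,0,0,0,0,0],[255,3.2,0,0,0,0,0],[255,3.45,0,0,0,0,0],[255,3.45,0,0,0,0,0],[255,3.45,0,0,0,0,0]]

```text
time: 8.6
tool_pos: [359.1, 272.5, -5.9]
tcp_rot: [125.4, 90.0, 35.4]
ft_force: [-0.4, -0.8, -1.2]
finger_gap: 54.2
```

Request:
servo_tool:
  commands:
    - [[255,0.15,0,0,0,0,0],[255,0.15,0,0,0,0,0],[0,0.15,0,0,0,0,0],[0,0.15,0,0,0,0,0],[0,0.15,0,0,0,0,0],[0,0.15,0,0,0,0,0],[0,0.15,0,0,0,0,0],[0,0.15,0,0,0,0,0]]

```text
time: 9.4
tool_pos: [358.9, 272.3, -7.6]
tcp_rot: [133.7, 90.0, 43.7]
ft_force: [-0.8, -0.5, 0.3]
finger_gap: 85.4
```

Request:
servo_tool:
  commands:
    - [[0,-2,0,0,0,0,0],[0,-5,0,0,0,0,0],[0,-9,0,0,0,0,0],[0,-12,0,0,0,0,0],[0,-13,0,0,0,0,0],[0,-13,0,0,0,0,0],[0,-13,0,0,0,0,0]]

```text
time: 10.1
tool_pos: [358.3, 272.0, 121.1]
tcp_rot: [-58.9, 89.9, -148.9]
ft_force: [-0.6, 0.9, -0.8]
finger_gap: 85.6
```

```bash
python3 - <<'E'
from w import *
c,p,d=snap('w4');W=wcloud(c,d)
hsv=cv2.cvtColor(p[:,:,::-1].copy(),cv2.COLOR_BGR2HSV)
print('wheel',circ(W,357,272.5,28,40,3))
t=W[(np.hypot(W[...,0]-357,W[...,1]-272)<13)&(W[...,2]>44)&(W[...,2]<62)]
print('pin',least_squares(lambda q:np.hypot(t[:,0]-q[0],t[:,1]-q[1])-7,[357,272],loss='soft_l1').x,len(t))
print(r.sense()['tool_pos'])
E
```

```text
wheel (358.3, 272.4, 28.7, 3862)
pin [357.40320081 273.10684781] 151
[357.88178491 271.70852627 120.51501053]
```

View pics/w4.png

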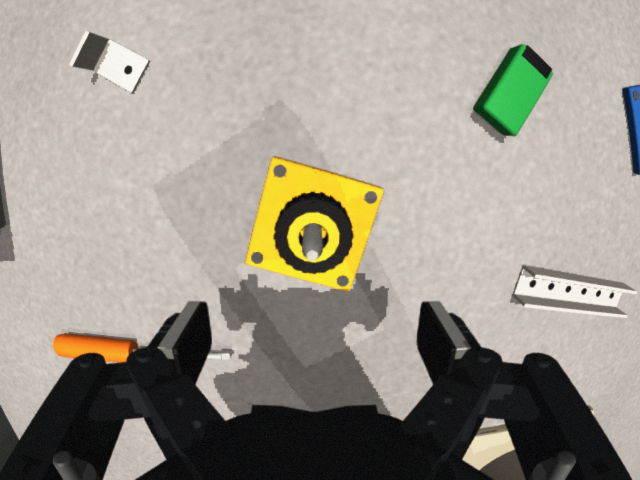

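The wrist view shows the black wheel over the yellow pin at (313,237). Its top is at z≈40 and its centre is within 1 mm of the pin, so it's seated. Next is the sleeve.

Request:
servo_tool:
  commands:
    - [[0,0,0.8,2,0,0,0],[0,0,2.2,6,0,0,0],[0,0,3.8,10.5,0,0,0],[0,0,5.2,15,0,0,0],[0,0,6.4,19.5,0,0,0],[0,0,7.2,24,0,0,0],[0,0,7.4,28.5,0,0,0],[0,0,7.2,33,0,0,0]]

```text
time: 10.95
tool_pos: [429.7, -59.3, 120.4]
tcp_rot: [-106.0, 89.8, 164.0]
ft_force: [0.1, -0.2, 0.2]
finger_gap: 85.3
```

Request:
servo_tool:
  commands:
    - [[0,0,-0.7,4.5,0,0,0],[0,0,-1.6,9,0,0,0],[0,0,-2.6,13.5,0,0,0],[0,0,-3.4,18,0,0,0],[0,0,-4,21.5,0,0,0],[0,0,-4.37,23.3,0,0,0],[0,0,-4.37,23.76,0,0,0],[0,0,-4.37,23.76,0,0,0]]

```text
time: 11.75
tool_pos: [386.4, -294.8, 120.7]
tcp_rot: [-137.9, 89.8, 132.0]
ft_force: [-0.2, 0.6, -0.2]
finger_gap: 85.6
```

```bash
python3 - <<'E'
from w import *
s=r.sense();print(s['time'],s['tool_pos'],s['joint_pos'].round(1),s['qd'].round(1))
c,p,d=snap('w5');W=wcloud(c,d)
print('sleeve',circ(W,387,-295.5,17,30,3))
E
```

```text
11.75 [ 386.40799452 -294.76880966  120.72796795] [-43.4  -7.  108.7   0.   78.5  46.7] [ 1.7 -1.4  0.5  0.3  0.4  0.6]
sleeve (387.5, -294.2, 17.0, 908)
```

Request:
servo_tool:
  commands:
    - [[0,4,0,-0.08,0,0,0],[0,8.5,0,-0.08,0,0,0],[0,12,0,-0.08,0,0,0],[0,13.8,0,-0.08,0,0,0],[0,14.3,0,-0.08,0,0,0],[0,14.3,0,-0.08,0,0,0],[150,14.3,0,-0.08,0,0,0],[255,14.3,0,-0.08,0,0,0]]
  force: 40

```text
time: 12.6
tool_pos: [388.6, -295.3, -18.9]
tcp_rot: [48.1, 89.8, -41.9]
ft_force: [0.2, 0.3, 0.3]
finger_gap: 59.3
```

Request:
servo_tool:
  commands:
    - [[255,0,0,0,0,0,0],[255,0,0,0,0,0,0],[255,0,0,0,0,0,0],[255,0,0,0,0,0,0],[255,0,0,0,0,0,0]]

```text
time: 13.1
tool_pos: [388.1, -295.2, -19.4]
tcp_rot: [50.5, 89.9, -39.5]
ft_force: [-0.4, 0.8, 7.5]
finger_gap: 31.9
```

Request:
servo_tool:
  commands:
    - [[255,-2,0,0,0,0,0],[255,-6,0,0,0,0,0],[255,-10,0,0,0,0,0],[255,-12.5,0.4,-1,0,0,0],[255,-13,1,-4,0,0,0],[255,-13,2,-8.3,0,0,0],[255,-13,3,-12.6,0,0,0],[255,-13,3.8,-17,0,0,0]]

```text
time: 13.9
tool_pos: [425.5, -123.2, 109.8]
tcp_rot: [73.5, 89.9, -16.5]
ft_force: [1.2, 0.5, -0.7]
finger_gap: 32.1
```

Request:
servo_tool:
  commands:
    - [[255,0,0.6,-4.5,0,0,0],[255,0,0.9,-9,0,0,0],[255,0,0.7,-13.5,0,0,0],[255,0,0,-18,0,0,0],[255,0,-1,-22.5,0,0,0],[255,0,-2.3,-27,0,0,0],[255,0,-3.7,-31.5,0,0,0],[255,0,-5,-35.3,0,0,0]]

```text
time: 14.7
tool_pos: [374.3, 230.6, 109.7]
tcp_rot: [134.1, 89.9, 44.1]
ft_force: [2.0, 0.0, -0.5]
finger_gap: 31.9
```

Request:
servo_tool:
  commands:
    - [[255,0,-1,-2.7,0,0,0],[255,0,-1.6,-4,0,0,0],[255,0,-1.78,-4.43,0,0,0],[255,0,-1.78,-4.43,0,0,0],[255,0,-1.78,-4.43,0,0,0]]

```text
time: 15.2
tool_pos: [357.7, 272.1, 109.4]
tcp_rot: [11.5, 90.0, -78.5]
ft_force: [-0.2, 0.1, -0.5]
finger_gap: 31.9
```

```bash
python3 - <<'E'
from w import *
s=r.sense();print(s['time'],s['tool_pos'],s['joint_pos'].round(1),s['qd'].round(1),s['finger_gap'])
c,p,d=snap('w6');W=wcloud(c,d)
x,y,z=s['tool_pos']
m=(np.hypot(W[...,0]-x,W[...,1]-y)<22)&(abs(W[...,2]-(z+50))<8)&(p.min(-1)>90)
t=W[m];print(np.percentile(t[:,2],[5,50,95]));h=np.median(t[:,2]);t=t[abs(t[:,2]-h)<2.5]
print('sleeve',cv2.minEnclosingCircle(t[:,:2].astype(np.float32)),len(t))
E
```

```text
15.2 [357.72848973 272.12417057 109.36557108] [ 30.7 -12.7 114.9  -0.   77.8 120.8] [-0.7 -0.   0.1  0.1 -0.1  0.2] 31.88309166782781
[152.65381447 157.83946836 159.08231774]
sleeve ((360.78338623046875, 272.18988037109375), 20.520601272583008) 3185
```

View pics/w6.png

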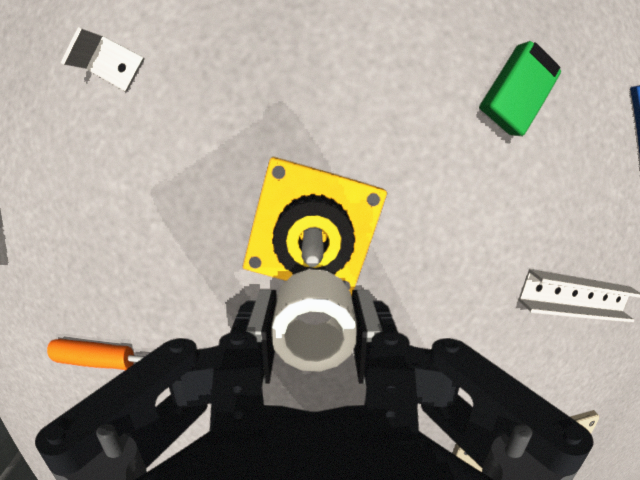

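```bash
python3 - <<'E'
from w import *
z=np.load('/tmp/w6.npz');c={k:z[k] for k in('fx','fy','cx','cy','pose')};W=wcloud(c,z['d'])
m=(np.hypot(W[...,0]-357.5,W[...,1]-272)<20.5)&(W[...,2]>134)&(W[...,2]<154)&(W[...,0]>360)&(abs(W[...,1]-272)<14)
t=W[m]
print(len(t),least_squares(lambda q:np.hypot(t[:,0]-q[0],t[:,1]-q[1])-17,[357,272],loss='soft_l1').x, least_squares(lambda q:np.hypot(t[:,0]-q[0],t[:,1]-q[1])-q[2],[357,272,17],loss='soft_l1').x)
t=W[(np.hypot(W[...,0]-357,W[...,1]-272)<13)&(W[...,2]>44)&(W[...,2]<62)]
print('pin',least_squares(lambda q:np.hypot(t[:,0]-q[0],t[:,1]-q[1])-7,[357,272],loss='soft_l1').x,len(t))
E
```

```text
1327 [356.94450069 272.13470637] [357.38184015 272.13296867  16.60996844]
pin [357.33074606 273.10051588] 169
```

Request:
servo_tool:
  commands:
    - [[255,1.5,0,-0.06,0,0,0],[255,3,0,-0.06,0,0,0],[255,4.5,0,-0.06,0,0,0],[255,5.5,0,-0.06,0,0,0],[255,6.5,0,-0.06,0,0,0],[255,7.3,0,-0.06,0,0,0],[255,7.3,0,-0.06,0,0,0]]

```text
time: 15.95
tool_pos: [356.8, 272.8, 35.3]
tcp_rot: [-58.3, 89.9, -148.3]
ft_force: [-1.2, 0.2, -0.7]
finger_gap: 32.0
```

Request:
servo_tool:
  commands:
    - [[255,0.6,0,0,0,0,0],[255,1,0,0,0,0,0],[255,1.3,0,0,0,0,0],[255,1.5,0,0,0,0,0],[255,1.5,0,0,0,0,0]]

```text
time: 16.45
tool_pos: [357.3, 273.4, 21.2]
tcp_rot: [-58.9, 90.0, -148.9]
ft_force: [0.2, 0.1, -0.7]
finger_gap: 31.7
```

Request:
servo_tool:
  commands:
    - [[0,0,0,0,0,0,0],[0,0,0,0,0,0,0],[0,0,0,0,0,0,0],[0,0,0,0,0,0,0],[0,0,0,0,0,0,0],[0,-2,0,0,0,0,0],[0,-6,0,0,0,0,0],[0,-9,0,0,0,0,0]]

```text
time: 17.25
tool_pos: [357.4, 273.4, 113.0]
tcp_rot: [126.6, 90.0, 36.6]
ft_force: [1.1, 0.8, -0.1]
finger_gap: 85.3
```

Request:
servo_tool:
  commands:
    - [[0,-1.1,0,0,0,0,0],[0,-1.1,0,0,0,0,0],[0,-1.1,0,0,0,0,0]]

```text
time: 17.55
tool_pos: [356.9, 273.1, 121.2]
tcp_rot: [-59.3, 89.9, -149.3]
ft_force: [-0.4, 0.8, -0.7]
finger_gap: 85.4
```

```bash
python3 - <<'E'
from w import *
print(r.sense()['tool_pos'])
c,p,d=snap('w7');W=wcloud(c,d)
print('sleeve',circ(W,357,272.5,17,70,3),'wheel',circ(W,357,272.5,28,40,3))
t=W[(np.hypot(W[...,0]-357,W[...,1]-272)<20)&(W[...,2]>66)&(W[...,2]<73)];print(np.median(t[:,2]))
E
```

```text
[356.87957546 273.11658418 121.18515618]
sleeve (357.0, 273.5, 16.8, 1335) wheel (358.2, 272.2, 28.8, 2330)
69.195421479683
```

View pics/w7.png

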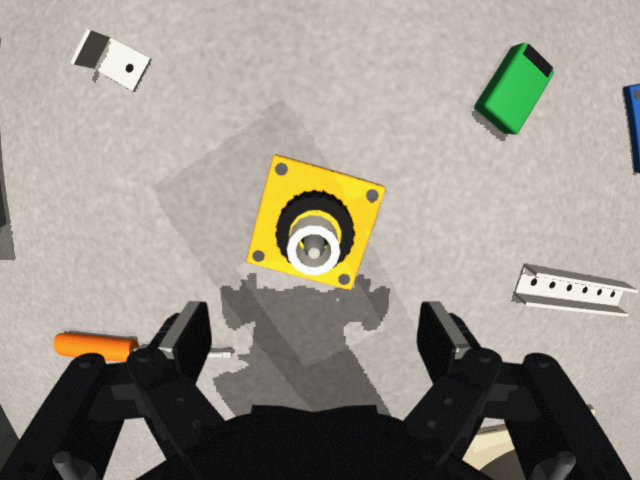

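The white sleeve sits on the yellow pin with its ring at (313,250) and its top at z≈69–70, so it's seated. Next is the red wheel.

Request:
servo_tool:
  commands:
    - [[0,0,1,1.8,0,0,0],[0,0,3,5.2,0,0,0],[0,0,5.3,9.1,0,0,0],[0,0,7.6,13,0,0,0],[0,0,9.9,17,0,0,0],[0,0,12.2,20.9,0,0,0],[0,0,14.5,24.9,0,0,0],[0,0,16.8,28.8,0,0,0]]

```text
time: 18.4
tool_pos: [524.7, -16.3, 120.1]
tcp_rot: [-98.8, 89.8, 171.2]
ft_force: [0.0, 0.7, -0.3]
finger_gap: 85.4
```

Request:
servo_tool:
  commands:
    - [[0,0,2.3,3.9,0,0,0],[0,0,4.6,7.9,0,0,0],[0,0,6.9,11.8,0,0,0],[0,0,9.2,15.8,0,0,0],[0,0,11,18.8,0,0,0],[0,0,11.62,19.93,0,0,0],[0,0,11.62,19.93,0,0,0],[0,0,11.62,19.93,0,0,0]]

```text
time: 19.2
tool_pos: [640.4, -213.1, 120.1]
tcp_rot: [-118.0, 89.8, 152.0]
ft_force: [0.4, 0.4, -0.4]
finger_gap: 85.6
```

```bash
python3 - <<'E'
from w import *
s=r.sense();print(s['time'],s['tool_pos'],s['joint_pos'].round(1),s['qd'].round(1))
c,p,d=snap('w8');W=wcloud(c,d)
print('red',circ(W,641.5,-214,32,24,3),'spr',circ(W,678,12.7,17,20,3))
E
```

```text
19.2 [ 640.36915758 -213.07849003  120.08734713] [-22.8  21.9  77.2   0.   81.1  67.2] [ 1.  -1.6  0.7  0.1  0.1  0. ]
red (642.0, -213.3, 32.0, 4827) spr (677.9, 13.9, 17.5, 503)
```

View pics/w8.png

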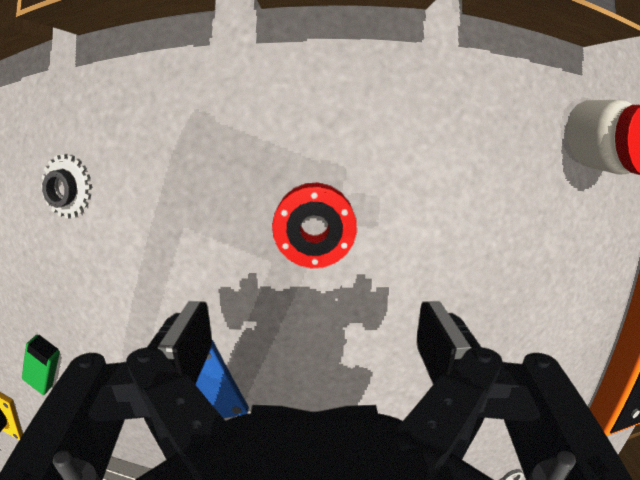

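The red wheel is centred ahead of the fingers at (315,226), with nothing near it.

Request:
servo_tool:
  commands:
    - [[0,4,0.05,-0.05,0,0,0],[0,8.5,0.05,-0.05,0,0,0],[0,12,0.05,-0.05,0,0,0],[0,14,0.05,-0.05,0,0,0],[0,14.5,0.05,-0.05,0,0,0],[0,14.5,0.05,-0.05,0,0,0],[120,14.5,0.05,-0.05,0,0,0],[255,14.5,0.05,-0.05,0,0,0]]
  force: 60

```text
time: 20.05
tool_pos: [644.3, -213.9, -19.3]
tcp_rot: [69.2, 89.7, -20.8]
ft_force: [2.8, -0.2, 0.5]
finger_gap: 60.8
```

Request:
servo_tool:
  commands:
    - [[255,0,0,0,0,0,0],[255,0,0,0,0,0,0],[255,0,0,0,0,0,0],[255,0,0,0,0,0,0]]

```text
time: 20.45
tool_pos: [644.4, -214.1, -19.3]
tcp_rot: [70.5, 89.7, -19.5]
ft_force: [-0.4, 1.1, 7.8]
finger_gap: 61.0
```

Request:
servo_tool:
  commands:
    - [[255,-2,0,0,0,0,0],[255,-6,0,0,0,0,0],[255,-10,0,0,0,0,0],[255,-11.5,-1,-0.7,0,0,0],[255,-12,-4,-2.9,0,0,0],[255,-12,-7.5,-5.4,0,0,0],[255,-12,-11,-8,0,0,0],[255,-12,-14,-10.1,0,0,0]]

```text
time: 21.25
tool_pos: [500.8, -111.3, 98.1]
tcp_rot: [81.0, 89.9, -9.0]
ft_force: [0.1, 0.5, -0.3]
finger_gap: 61.2
```

Request:
servo_tool:
  commands:
    - [[255,0,-2,-1.5,0,0,0],[255,0,-3,-2.2,0,0,0],[255,0,-3,-2.2,0,0,0],[255,0,-3,-2.2,0,0,0],[255,0,-3,-2.2,0,0,0]]

```text
time: 21.75
tool_pos: [473.1, -91.0, 98.1]
tcp_rot: [69.8, 89.9, -20.2]
ft_force: [0.2, -0.3, -1.3]
finger_gap: 61.4
```

```bash
cat >> w.py <<'E'
def pinfit(W,x,y,z0,z1):
    t=W[(np.hypot(W[...,0]-x,W[...,1]-y)<13)&(W[...,2]>z0)&(W[...,2]<z1)]
    return least_squares(lambda q:np.hypot(t[:,0]-q[0],t[:,1]-q[1])-7,[x,y],loss='soft_l1').x.round(1),len(t)
def side(W,x,y,R,z0,z1):
    t=W[(abs(np.hypot(W[...,0]-x,W[...,1]-y)-R)<5)&(W[...,2]>z0)&(W[...,2]<z1)&(W[...,0]>x+R*.4)]
    return least_squares(lambda q:np.hypot(t[:,0]-q[0],t[:,1]-q[1])-R,[x,y],loss='soft_l1').x.round(1),len(t)
def top(W,x,y,R,z0,z1):
    t=W[(np.hypot(W[...,0]-x,W[...,1]-y)<R)&(W[...,2]>z0)&(W[...,2]<z1)]
    h,e=np.histogram(t[:,2],bins=np.arange(z0,z1,1));z=e[h.argmax()]+.5
    t=t[abs(t[:,2]-z)<2.5];return np.median(t[:,2]).round(1),np.linalg.lstsq(np.c_[t[:,:2],np.ones(len(t))],t[:,2],rcond=None)[0][:2].round(3)
E
python3 - <<'E'
from w import *
s=r.sense();print(s['time'],s['tool_pos'],s['joint_pos'].round(1),s['qd'].round(1))
c,p,d=snap('w9');W=wcloud(c,d)
x,y,z=s['tool_pos'];T=top(W,x,y,28,z+35,z+60);print(T)
print('red side',side(W,x,y,32,T[0]-22,T[0]-2),'pin',pinfit(W,472,-90.5,15,60))
m=(abs(W[...,2]-12)<2.5)&(p[...,2]>p[...,0]*1.6)&(np.hypot(W[...,0]-472,W[...,1]+90)<70);t=W[m];print(cv2.minAreaRect(t[:,:2].astype(np.float32)))
m=(p[...,0]>p[...,1]*2)&(abs(W[...,2]-T[0])<2)&(np.hypot(W[...,0]-x,W[...,1]-y)<40);t=W[m];print(cv2.minEnclosingCircle(t[:,:2].astype(np.float32)))
E
```

```text
21.75 [473.0951587  -90.95006144  98.08542962] [-17.   -6.7 110.8  -0.   75.8  73. ] [-0.1  0.6 -0.  -0.1  0.1  0.1]
(np.float64(141.1), array([-0.005, -0.001]))
red side (array([471.1, -90.9]), 1869) pin (array([472.7, -89.3]), 178)
((473.5093688964844, -89.05690002441406), (89.16503143310547, 89.27101135253906), 17.935543060302734)
((477.3828125, -91.03976440429688), 37.761661529541016)
```

View pics/w9.png

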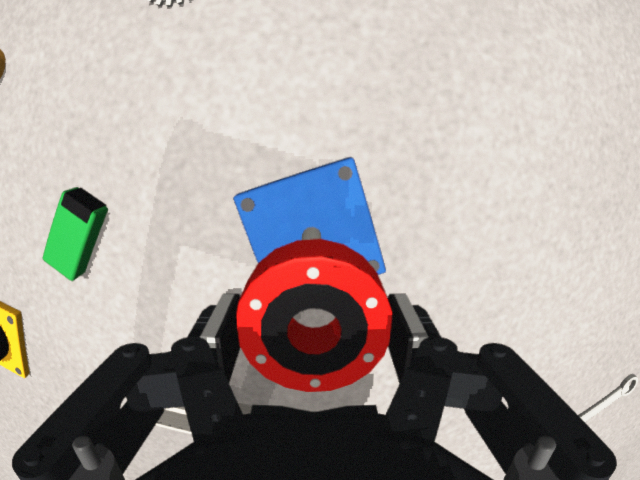

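The red wheel is level with its bore at (314,331). It's about 2 mm off the pin in both x and y, so I'll correct that as I lower it.

Request:
servo_tool:
  commands:
    - [[255,1,0.17,-0.15,0,0,0],[255,3,0.17,-0.15,0,0,0],[255,4,0.17,-0.15,0,0,0],[255,5,0.17,-0.15,0,0,0],[255,6,0.17,-0.15,0,0,0],[255,7,0.17,-0.15,0,0,0],[255,7,0.17,-0.15,0,0,0]]

```text
time: 22.5
tool_pos: [472.6, -88.5, 25.7]
tcp_rot: [-106.9, 89.8, 163.1]
ft_force: [-0.1, 0.8, -1.7]
finger_gap: 60.9
```

Request:
servo_tool:
  commands:
    - [[255,1,0,0,0,0,0],[255,2,0,0,0,0,0],[255,2.8,0,0,0,0,0],[255,3.2,0,0,0,0,0],[255,3.4,0,0,0,0,0],[255,3.4,0,0,0,0,0]]

```text
time: 23.1
tool_pos: [473.8, -88.8, -6.7]
tcp_rot: [-109.1, 90.0, 160.9]
ft_force: [0.9, 0.6, -2.3]
finger_gap: 60.7
```

Request:
servo_tool:
  commands:
    - [[0,0,0,0,0,0,0],[0,0,0,0,0,0,0],[0,0,0,0,0,0,0],[0,0,0,0,0,0,0],[0,0,0,0,0,0,0],[0,-2,0,0,0,0,0],[0,-6,0,0,0,0,0],[0,-10,0,0,0,0,0]]

```text
time: 23.9
tool_pos: [472.7, -88.6, 93.7]
tcp_rot: [-106.7, 89.9, 163.3]
ft_force: [1.7, -0.6, 0.4]
finger_gap: 85.5
```

Request:
servo_tool:
  commands:
    - [[0,-2.9,0,0,0,0,0],[0,-2.9,0,0,0,0,0],[0,-2.9,0,0,0,0,0]]

```text
time: 24.2
tool_pos: [474.5, -89.0, 123.2]
tcp_rot: [73.3, 89.9, -16.7]
ft_force: [-0.3, 0.1, 0.3]
finger_gap: 85.5
```

```bash
python3 - <<'E'
from w import *
print(r.sense()['tool_pos'])
c,p,d=snap('w10');W=wcloud(c,d)
print('red',circ(W,473,-90,32,36,3),top(W,473,-90,30,28,45),'pin',pinfit(W,472.7,-89.5,42,62))
E
```

```text
[474.5194695  -89.04001363 123.20152869]
red (472.2, -89.4, 32.3, 4925) (np.float64(35.7), array([-0.002,  0.001])) pin (array([472.7, -89.2]), 163)
```

View pics/w10.png

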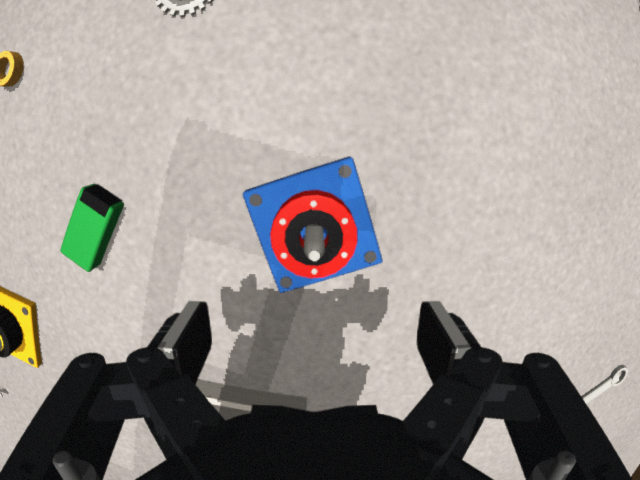

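The red wheel sits on the blue pin at (314,235), level, with its top at z≈36, so it's seated. Next is the sprocket.

Request:
servo_tool:
  commands:
    - [[0,0,2,-1,0,0,0],[0,0,6,-3,0,0,0],[0,0,10,-5,0,0,0],[0,0,14,-7,0,0,0],[0,0,18,-9,0,0,0],[0,0,20.4,-10.2,0,0,0],[0,0,20.4,-10.2,0,0,0],[0,0,20.4,-10.2,0,0,0]]

```text
time: 25.05
tool_pos: [676.4, 13.4, 119.6]
tcp_rot: [-90.0, 89.8, -180.0]
ft_force: [-0.3, -1.3, -0.0]
finger_gap: 85.4
```

```bash
python3 - <<'E'
from w import *
s=r.sense();print(s['time'],s['tool_pos'],s['qd'].round(1))
c,p,d=snap('w11');W=wcloud(c,d)
print('spr',circ(W,678,13,17,20,3),circ(W,678,13,29.5,6,2),'col',circ(W,636.5,208,18,16,3))
E
```

```text
25.05 [676.44633298  13.36842052 119.56203967] [-1.  -2.4  1.5 -0.2  0.2 -0.1]
spr (678.7, 14.1, 17.1, 869) (678.8, 14.2, 29.9, 2098) col (636.4, 208.8, 18.3, 595)
```

View pics/w11.png

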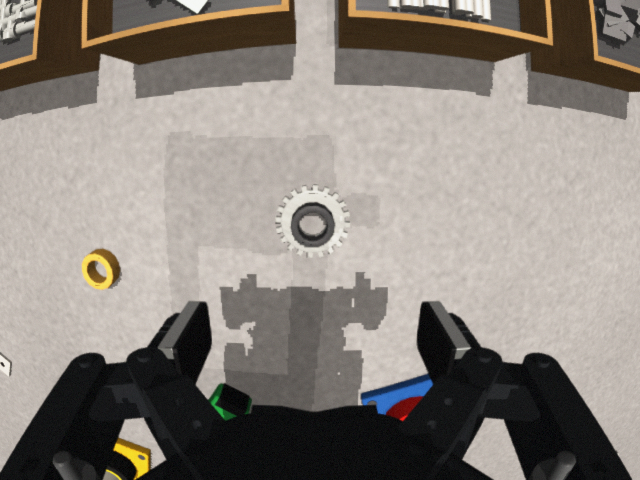

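Request:
servo_tool:
  commands:
    - [[0,4,0.07,-0.08,0,0,0],[0,8.5,0.07,-0.08,0,0,0],[0,12,0.07,-0.08,0,0,0],[0,13.6,0.07,-0.08,0,0,0],[0,14.0,0.07,-0.08,0,0,0],[0,14.0,0.07,-0.08,0,0,0],[0,14.0,0.07,-0.08,0,0,0]]
  force: 50

```text
time: 25.8
tool_pos: [680.6, 13.7, -14.7]
tcp_rot: [86.6, 89.8, -3.4]
ft_force: [0.7, 0.5, 1.3]
finger_gap: 85.3
```

Request:
servo_tool:
  commands:
    - [[0,0.25,-0.1,0,0,0,0],[0,0.25,-0.1,0,0,0,0],[0,0.25,-0.1,0,0,0,0]]

```text
time: 26.1
tool_pos: [678.0, 14.0, -19.4]
tcp_rot: [88.3, 89.9, -1.7]
ft_force: [0.5, -0.1, -0.4]
finger_gap: 85.2
```

```bash
python3 - <<'E'
from w import *
s=r.sense();print(s['time'],s['tool_pos'],s['qd'].round(1))
c,p,d=snap('w12');W=wcloud(c,d)
print('spr',circ(W,678,13,17,20,3),top(W,678,13,60,-5,5))
q=W[:,100:560][(W[:,100:560,2]>20)&(abs(W[:,100:560,1]-14)>40)&(abs(W[:,100:560,1]-14)<48)]
print('tips z',np.sort(q[:,2])[:20].round(1), q[q[:,2]<60].mean(0))
E
```

```text
26.1 [677.97398804  13.96640732 -19.36157568] [ 0.   0.3  0.2  0.1 -0.1  0.1]
spr (678.9, 14.2, 17.2, 2854) (np.float64(-0.4), array([-0.001, -0.001]))
tips z [20.  20.1 20.2 20.2 20.3 20.3 20.5 20.5 20.5 20.5 20.5 20.5 20.5 20.5
 20.5 20.5 20.5 20.6 20.6 20.7] [682.81961022  13.93639115  42.27897089]
```

Request:
servo_tool:
  commands:
    - [[0,-0.1,0.08,0,0,0,0],[150,-0.1,0.08,0,0,0,0],[255,-0.1,0.08,0,0,0,0],[255,-0.1,0.08,0,0,0,0],[255,-0.1,0.08,0,0,0,0],[255,-0.1,0.08,0,0,0,0],[255,-0.1,0.08,0,0,0,0],[255,-0.1,0.08,0,0,0,0]]
  force: 50

```text
time: 26.95
tool_pos: [678.6, 13.9, -18.7]
tcp_rot: [86.8, 90.0, -3.1]
ft_force: [-0.0, -0.5, 3.5]
finger_gap: 32.4
```

Request:
servo_tool:
  commands:
    - [[255,-2,0,0,0,0,0],[255,-6,0,0,0,0,0],[255,-10,0,0,0,0,0],[255,-12.5,-1,0.5,0,0,0],[255,-13,-4,2,0,0,0],[255,-13,-8,4,0,0,0],[255,-13,-12,6,0,0,0],[255,-13,-16,8,0,0,0]]

```text
time: 27.75
tool_pos: [516.4, -66.4, 110.1]
tcp_rot: [-95.6, 90.0, 174.4]
ft_force: [0.5, -1.4, -0.1]
finger_gap: 32.0
```

Request:
servo_tool:
  commands:
    - [[255,0,-3,1.6,0,0,0],[255,0,-4.57,2.32,0,0,0],[255,0,-4.57,2.32,0,0,0],[255,0,-4.57,2.32,0,0,0],[255,0,-4.57,2.32,0,0,0]]

```text
time: 28.25
tool_pos: [473.3, -89.0, 110.9]
tcp_rot: [109.7, 90.0, 19.7]
ft_force: [-0.1, -0.1, -1.4]
finger_gap: 32.1
```

```bash
python3 - <<'E'
from w import *
s=r.sense();print(s['time'],s['tool_pos'],s['qd'].round(1),s['finger_gap'])
c,p,d=snap('w13');W=wcloud(c,d)
x,y,z=s['tool_pos'];T=top(W,x,y,17,z+30,z+50);print(T)
print('hub side',side(W,x,y,17,T[0]-13,T[0]-1),'disc',top(W,x+23,y,5,T[0]-20,T[0]-8),'pin',pinfit(W,472.7,-89.3,42,62))
E
```

```text
28.25 [473.30046368 -88.9598654  110.93702686] [ 0.3  0.5 -0.4 -0.2 -0.  -0.1] 32.055905737473964
(np.float64(149.0), array([-0., -0.]))
hub side (array([473.5, -89. ]), 1060) disc (np.float64(135.1), array([-0.086,  0.004])) pin (array([472.7, -89.3]), 119)
```

View pics/w13.png

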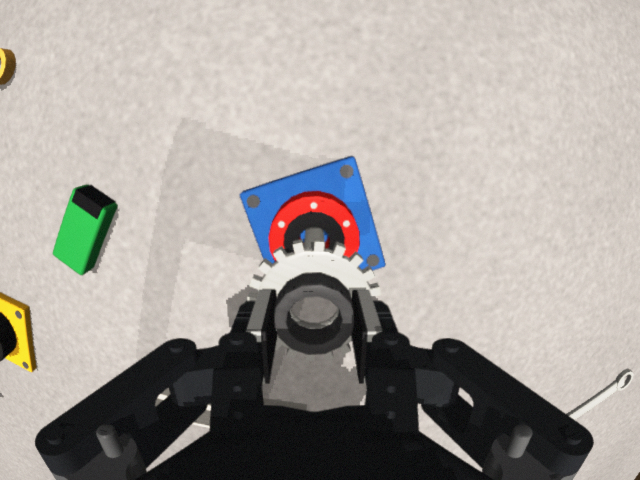

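The sprocket is level with its hub up at (313,310), centred within 1 mm of the pin. Lowering.

Request:
servo_tool:
  commands:
    - [[255,1.5,-0.07,0.03,0,0,0],[255,3.5,-0.07,0.03,0,0,0],[255,5,-0.07,0.03,0,0,0],[255,6,-0.07,0.03,0,0,0],[255,7,-0.07,0.03,0,0,0],[255,7.8,-0.07,0.03,0,0,0],[255,7.8,-0.07,0.03,0,0,0]]

```text
time: 29.0
tool_pos: [471.1, -89.3, 31.6]
tcp_rot: [-107.2, 89.9, 162.8]
ft_force: [0.7, 0.1, -2.3]
finger_gap: 32.3
```

Request:
servo_tool:
  commands:
    - [[255,0.6,0,0,0,0,0],[255,1,0,0,0,0,0],[255,1.3,0,0,0,0,0],[255,1.45,0,0,0,0,0],[255,1.45,0,0,0,0,0]]

```text
time: 29.5
tool_pos: [471.8, -89.6, 18.3]
tcp_rot: [-110.4, 90.0, 159.6]
ft_force: [-0.7, -0.4, -0.5]
finger_gap: 31.7
```

Request:
servo_tool:
  commands:
    - [[0,0,0,0,0,0,0],[0,0,0,0,0,0,0],[0,0,0,0,0,0,0],[0,0,0,0,0,0,0],[0,0,0,0,0,0,0],[0,-2,0,0,0,0,0],[0,-6,0,0,0,0,0],[0,-9,0,0,0,0,0]]

```text
time: 30.3
tool_pos: [472.0, -89.6, 110.0]
tcp_rot: [75.5, 90.0, -14.5]
ft_force: [1.4, -0.4, 0.3]
finger_gap: 85.3
```

Request:
servo_tool:
  commands:
    - [[0,-1.4,0,0,0,0,0],[0,-1.4,0,0,0,0,0],[0,-1.4,0,0,0,0,0]]

```text
time: 30.6
tool_pos: [471.4, -89.4, 121.2]
tcp_rot: [-108.2, 89.9, 161.8]
ft_force: [-0.3, -0.1, -0.3]
finger_gap: 85.4
```

```bash
python3 - <<'E'
from w import *
s=r.sense();print(s['time'],s['tool_pos'],s['qd'].round(1),s['finger_gap'])
c,p,d=snap('w14');W=wcloud(c,d)
print('spr',circ(W,472.5,-89.5,12,56,3),top(W,472.5,-89.5,17,45,62),top(W,472.5+23,-89.5,4,37,48))
E
```

```text
30.6 [471.43514278 -89.41990204 121.22833589] [ 0.   1.1  1.3 -0.  -0.1  0. ] 85.40813532928445
spr (472.9, -89.8, 16.9, 1141) (np.float64(55.3), array([-0.004, -0.002])) (np.float64(41.3), array([-0.083,  0.028]))
```

View pics/w14.png

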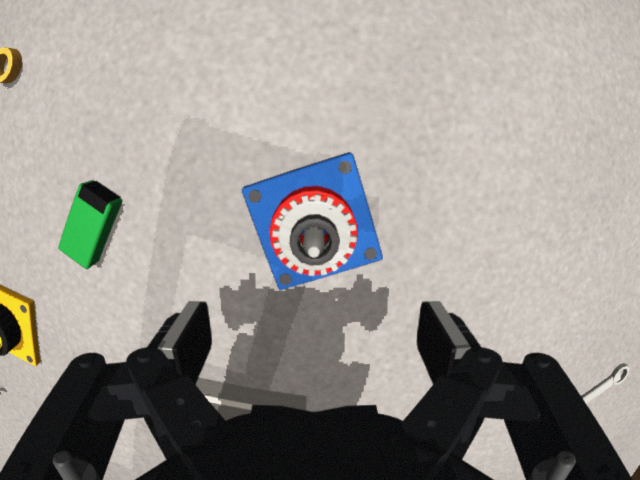

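The sprocket is seated with its hub up, at (314,235), and its top is at z≈55.5. Last is the collar.

Request:
servo_tool:
  commands:
    - [[0,0,1,-1.8,0,0,0],[0,0,3,-5.4,0,0,0],[0,0,5.4,-9.8,0,0,0],[0,0,7.8,-14.1,0,0,0],[0,0,10.2,-18.5,0,0,0],[0,0,12.6,-22.8,0,0,0],[0,0,15,-27,0,0,0],[0,0,16.44,-29.8,0,0,0]]

```text
time: 31.45
tool_pos: [635.8, 211.3, 119.1]
tcp_rot: [-84.4, 89.8, -174.3]
ft_force: [-0.6, -0.3, 0.6]
finger_gap: 85.5
```

Request:
servo_tool:
  commands:
    - [[0,0,0,0,0,0,0],[0,0,0,0,0,0,0],[0,0,0,0,0,0,0]]

```text
time: 31.75
tool_pos: [635.2, 207.4, 120.6]
tcp_rot: [-69.2, 89.8, -159.2]
ft_force: [0.3, -0.1, 0.0]
finger_gap: 85.2
```

```bash
python3 - <<'E'
from w import *
s=r.sense();print(s['time'],s['tool_pos'],s['qd'].round(1))
c,p,d=snap('w15');W=wcloud(c,d)
print('col',circ(W,636.5,208.5,18,16,3),top(W,636.5,208.5,18,8,22))
E
```

```text
31.75 [635.20054276 207.38301476 120.59228607] [-0.7 -1.2  0.1  0.2  0.1  0.1]
col (637.1, 209.4, 18.0, 990) (np.float64(15.3), array([-0.001,  0.002]))
```

View pics/w15.png

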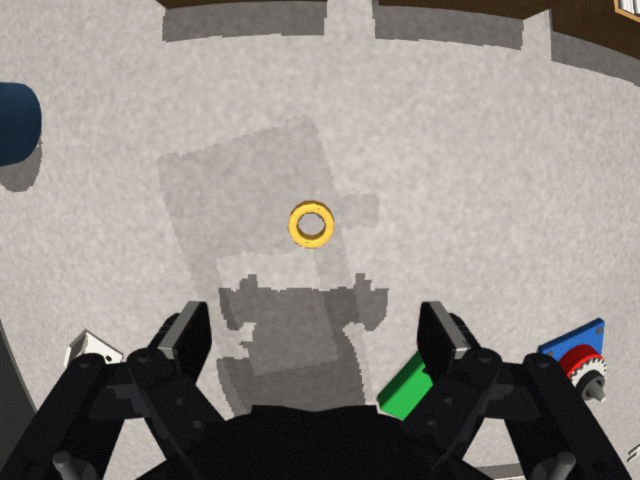

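Request:
servo_tool:
  commands:
    - [[0,4,0.1,-0.12,0,0,0],[0,8.5,0.1,-0.12,0,0,0],[0,12,0.1,-0.12,0,0,0],[0,14,0.1,-0.12,0,0,0],[0,14.4,0.1,-0.12,0,0,0],[0,14.4,0.1,-0.12,0,0,0],[0,14.4,0.1,-0.12,0,0,0],[120,14.4,0.1,-0.12,0,0,0]]

```text
time: 32.6
tool_pos: [639.2, 209.8, -19.0]
tcp_rot: [103.2, 89.8, 13.2]
ft_force: [-0.0, -0.3, 0.5]
finger_gap: 73.6
```

Request:
servo_tool:
  commands:
    - [[255,0,0,0,0,0,0],[255,0,0,0,0,0,0],[255,0,0,0,0,0,0],[255,0,0,0,0,0,0],[255,0,0,0,0,0,0],[255,0,0,0,0,0,0]]
  force: 50

```text
time: 33.2
tool_pos: [638.0, 209.9, -20.3]
tcp_rot: [101.4, 89.9, 11.4]
ft_force: [-2.1, -0.1, 5.6]
finger_gap: 33.8
```

Request:
servo_tool:
  commands:
    - [[255,-2,0,0,0,0,0],[255,-6,0,0,0,0,0],[255,-10,0,0,0,0,0],[255,-13,0,0,0,0,0],[255,-14,-0.8,1.5,0,0,0],[255,-14,-2.6,4.7,0,0,0],[255,-14,-4.7,8.5,0,0,0],[255,-14,-6.8,12.3,0,0,0]]

```text
time: 34.0
tool_pos: [568.4, 85.8, 118.4]
tcp_rot: [47.2, 90.0, -42.7]
ft_force: [0.5, -1.0, -0.4]
finger_gap: 33.8
```

Request:
servo_tool:
  commands:
    - [[255,0,-2.1,3.8,0,0,0],[255,0,-4.2,7.6,0,0,0],[255,0,-6.3,11.5,0,0,0],[255,0,-8.3,15.1,0,0,0],[255,0,-9.4,17.1,0,0,0],[255,0,-9.67,17.59,0,0,0],[255,0,-9.67,17.59,0,0,0],[255,0,-9.67,17.59,0,0,0]]

```text
time: 34.8
tool_pos: [473.1, -88.6, 118.5]
tcp_rot: [125.6, 90.0, 35.6]
ft_force: [0.4, 0.3, -1.0]
finger_gap: 33.7
```

```bash
python3 - <<'E'
from w import *
s=r.sense();print(s['time'],s['tool_pos'],s['qd'].round(1),s['finger_gap'])
c,p,d=snap('w16');W=wcloud(c,d)
x,y,z=s['tool_pos'];T=top(W,x,y,18,z+28,z+50);print(T)
print('col side',side(W,x,y,18,T[0]-15,T[0]-1),'pin',pinfit(W,472.7,-89.3,58,64),circ(W,472.7,-89.5,12,56,3))
E
```

```text
34.8 [473.09978345 -88.60387596 118.53356441] [ 0.8  0.4 -0.3 -0.   0.1 -0. ] 33.747144323215664
(np.float64(154.1), array([-0.008,  0.   ]))
col side (array([471.7, -88.6]), 1010) pin (array([472.6, -89.2]), 65) (472.4, -89.7, 16.9, 1171)
```

View pics/w16.png

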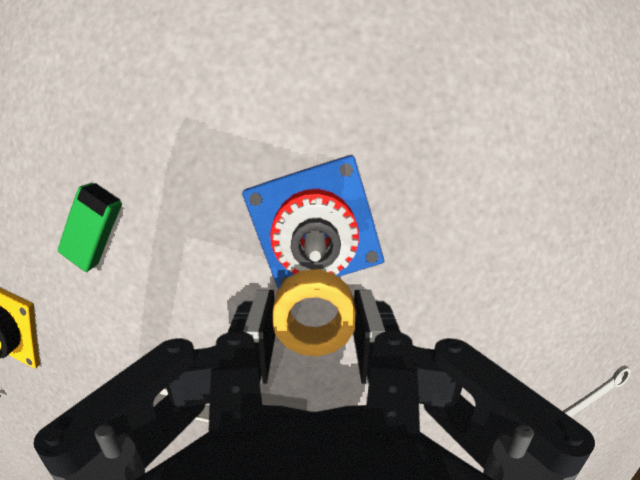

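The collar is held level at (314,312), about 1 mm from the pin axis. Lowering.

Request:
servo_tool:
  commands:
    - [[255,1.5,0.09,0.06,0,0,0],[255,3.5,0.09,0.06,0,0,0],[255,4.8,0.09,0.06,0,0,0],[255,5.6,0.09,0.06,0,0,0],[255,6.3,0.09,0.06,0,0,0],[255,6.8,0.09,0.06,0,0,0],[255,6.8,0.09,0.06,0,0,0]]

```text
time: 35.55
tool_pos: [473.3, -89.7, 49.9]
tcp_rot: [-108.9, 90.0, 161.1]
ft_force: [0.3, -0.8, -0.1]
finger_gap: 33.6
```

Request:
servo_tool:
  commands:
    - [[255,0.5,0,0,0,0,0],[255,0.9,0,0,0,0,0],[255,1.2,0,0,0,0,0],[255,1.35,0,0,0,0,0],[255,1.35,0,0,0,0,0],[255,1.35,0,0,0,0,0]]

```text
time: 36.15
tool_pos: [473.6, -89.9, 37.0]
tcp_rot: [68.4, 90.0, -21.6]
ft_force: [0.3, -0.5, -0.8]
finger_gap: 33.7
```

Bottom is at about 56.5 mm. Release and retreat.

Request:
servo_tool:
  commands:
    - [[0,0,0,0,0,0,0],[0,0,0,0,0,0,0],[0,0,0,0,0,0,0],[0,0,0,0,0,0,0],[0,0,0,0,0,0,0],[0,-2,0,0,0,0,0],[0,-5,0,0,0,0,0],[0,-8.5,0,0,0,0,0]]

```text
time: 36.95
tool_pos: [472.3, -89.5, 121.6]
tcp_rot: [-107.8, 89.8, 162.2]
ft_force: [0.4, -0.4, 0.5]
finger_gap: 85.4
```

Request:
servo_tool:
  commands:
    - [[0,-3,0,0,0,0,0],[0,-3,0,0,0,0,0],[0,-3,0,0,0,0,0],[0,-3,0,0,0,0,0]]

```text
time: 37.35
tool_pos: [472.8, -89.7, 150.7]
tcp_rot: [-106.5, 89.9, 163.5]
ft_force: [-0.3, 0.7, -0.7]
finger_gap: 85.8
```

```bash
python3 - <<'E'
from w import *
s=r.sense();print(s['time'],s['tool_pos'],s['qd'].round(1),s['finger_gap'])
c,p,d=snap('w17');W=wcloud(c,d)
print('col',circ(W,472.7,-89.5,15,72,3),top(W,472.7,-89.5,18,60,80))
p,d=r.snapshot("scene");a=p[150:300,200:440,::-1]
cv2.imwrite('pics/e1.png',cv2.resize(a,None,fx=3.3,fy=3.3,interpolation=cv2.INTER_CUBIC))
Ws=cloud(r.calibration('scene'),d)
print('scene col',circ(Ws,472.7,-89.5,15,72,3),'sleeve',circ(Ws,357,272.5,15,70,3),circ(Ws,357,272.5,26,40,3),'red',circ(Ws,472.7,-89.5,30,36,3))
E
```

```text
37.35 [472.80039912 -89.65699837 150.65785621] [-0.   0.5  0.5  0.   0.2  0. ] 85.804053467894
col (472.9, -89.9, 18.0, 1297) (np.float64(71.3), array([-0.004, -0.002]))
scene col (472.2, -92.5, 18.9, 112) sleeve (355.3, 271.6, 18.8, 51) (359.4, 268.2, 29.9, 107) red (473.0, -92.6, 31.8, 108)
```

View pics/w17.png

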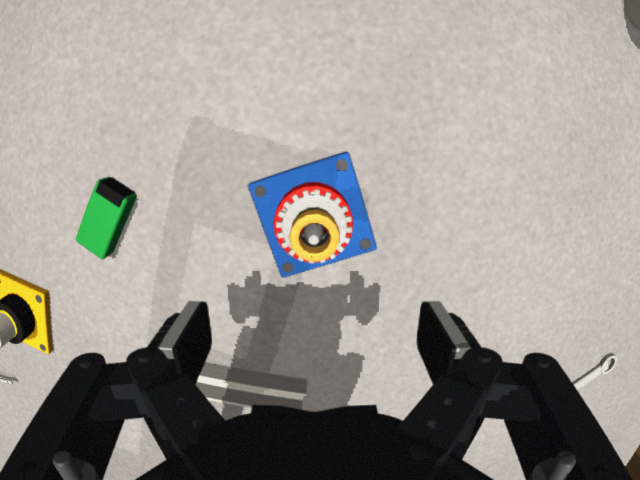

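View pics/e1.png

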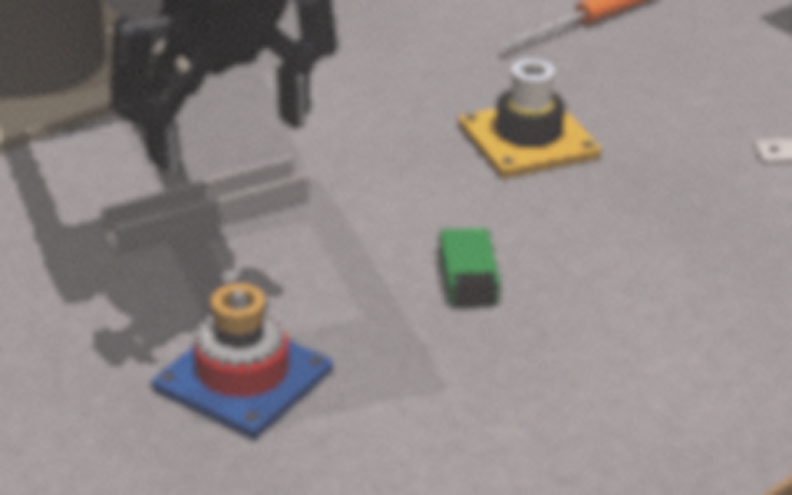

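The last pictures show both sets made up, level and seated. The blue stand's collar is at wrist (315,236), and the gripper is well clear. Handing in.

```bash
python3 -c "
from bench import r
print(r.hand_in())"
```

```text
the job is handed in; nothing more can be done
None
```

Both wheel sets are on their pins and released, and the job was handed in about 37 s into the 134 s allowed. On the blue stand are the red wheel, the sprocket (hub up) and the brass collar; on the yellow stand are the black wheel and the white sleeve.

**Last checks (wrist camera, after each release):**

| Part | Top height measured | Top height when seated |
|---|---|---|
| Red wheel | 35.7 mm | 36 mm |
| Sprocket hub | 55.3 mm | 56 mm |
| Collar | 71.3 mm | 72 mm |
| Black wheel | about 40 mm (wide fit band, not measured closely) | 40 mm |
| Sleeve | 69.2 mm | 70 mm |

- **Centring:** every part was within about 1.5 mm of its pin axis.
- **Level:** the three blue-stand parts measured level to within 0.01 rad. The black wheel and sleeve were judged level by eye only.
- **Forces:** readings at the end of each move stayed under about 8 N.

**Disagreements and misses:**
- **First grasp:** it closed on air above the black wheel. The wrist depth showed the real fingertips about 26 mm behind the reported TCP, so I corrected for that on every later grasp.
- **Scene camera:** its rougher fits of the finished stacks were 1–5 mm off the wrist camera's in position. I relied on the wrist values.

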